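Sort out rattling lens cartridges and put the sound ones away

TASK

Unpack the stack of sealed lens cartridges and test each one by holding it and tilting it end to end both ways: put every cartridge whose inside shifts into the red reject tray, and every sound one into the drawer of the white cabinet. Lay the yellow spacer plate squarely on top of the one that lies on the grey rest, then push the drawer fully shut with all sound cartridges in it. Leave the beaker, the timer and the pen where they are.

Things in the scene. Friction and masses are not known exactly. Their poses are not given: they have to be found in the camera images.
- cart_a_mid (a point): sealed lens cartridge: square aluminium housing, blue end caps, 80 mm long (its x) by 32 by 32 mm, some 430 g, its balance at its centre, which is this point, 16 mm up. Inside it a 280 g lens carrier, unseen, is either held fast in the middle (sound) or loose (faulty): a fresh draw in each run for each cartridge, even odds. Lower layer, under the plate
- cart_b_mid (a point): another such cartridge, same in looks and size, point at its centre. A loose carrier slides up to 18 mm either way from the middle along the housing's x once x is tilted over some 12 degrees (at 30 degrees within about half a second), and stays there when level again. Lower layer, under the plate, on a 4 mm black mat
- cart_c_mid (a point): another such cartridge, same in looks and size, point at its centre. A loose carrier going from one end to the other alters the moment of the held cartridge by about 0.1 N m, a sound one does not alter it. Upper layer, on the plate; it may be absent
- cart_d_mid (a point): another such cartridge, same in looks and size, point at its centre. Upper layer, on the plate; it may be absent
- spacer_mid (a point): loose yellow rigid spacer plate, 60 mm (its x) by 140 mm (y) by 6 mm thick, 90 g; this point is its centre. At the start it lies across the two lower cartridges, which stand 84 mm apart along its y, and carries the upper ones; it can be gripped by its 60 mm width, at its middle
- rest_top (a point): low grey rest (46 by 126 by 18 mm, fixed) with another yellow plate of the same size fixed on it; this point is the centre of that plate's upper face, 24 mm above the worktop, x along its 60 mm width, y along its 140 mm length
- reject_tray_in (a point): red open tray, 130 mm (x) by 270 mm (y), 24 mm high, walls and floor 5 mm thick, 0.7 kg, loose on the worktop; this point is the centre of its inner floor. Four cartridges fit side by side across it with their length along its x, 57 mm apart
- drawer_floor (a point): grey drawer of the 68 mm high white cabinet: centre of its inner floor, 16 mm above the worktop, moving with it. Inside 122 mm (x) by 260 mm (y); walls 5 mm thick, 29 mm high over this floor. x points into the cabinet. At the start all but the hindmost 25 mm or less of it is open to above. Four cartridges fit side by side with their length along its x, 57 mm apart
- drawer_front (a point): foremost point of the drawer's steel bar handle, 34 mm above the worktop, at the middle of the drawer's width; the bar is 100 mm wide (y), 10 mm high, and stands 12 mm out from the drawer's front, which is 296 mm wide and 64 mm high. It can be pushed there
- store_drawer (a joint): how far the drawer stands open, m: 0 is shut, 0.12 fully out (towards its -x). It slides with about 1.5 N of friction and stays where left
- beaker: small glass beaker, 57 by 64 by 72 mm, standing behind the stack; origin under its centre; leave alone
- timer: white bench timer, 60 by 68 by 18 mm, lying in front; origin under its centre; leave alone
- pen: blue marker pen, 119 mm long, lying in front; leave alone

How it is judged:
By the outcome, as a careful person would: the job done as asked, in the order asked, and still so for the second after the job is handed in, with the robot touching nothing.
Of cart_c, cart_d only 1 to 2 are there at a start; the rules pass over those that are not, and their reading is None.
At some moment in a run one of reject_tray may be knocked a few centimetres aside while the robot is not near it.
Once in a run the grip may slacken for a moment while it holds something.
It also fails if it takes over 210 s, if anything falls off the work surface, if the arm or the gripper's body presses on something with over 40 N, if the wrist force passes 120 N, or if a joint passes its speed limit or range.

ROBOT

A 6-joint arm with a two-finger parallel gripper is mounted at the origin on a cart in front of the work surface, level with it; the furniture and walls round the work are solid. World frame = base frame: x ahead of the robot, y to its left, z up, the work surface at z = 0. Lengths are in m, angles in rad, forces in N, time in s.
With the tool pointing down it reaches from about 0.275 to 0.825 m from the base axis. Payload 5.2 kg.
Tool frame: the origin (TCP) lies at the very end of the fingers, on their centre line; the grasp point (between the pads) lies 19 mm behind it (arm.grasp_offset is the distance from the TCP to the grasp point, in m); z points along the fingers, y is the line along which they close (so a half turn about z gives the same grasp; the last joint's range is limited). The gripper opens to 93 mm and grips with 3 to 60 N. Pads are 15 mm wide; open, the fingers measure 128 mm over their backs; the gripper's body (75 mm by 188 mm) begins 65 mm behind the grasp point.
Start: joints at [-1.518, 0.259, 1.535, -0, 1.348, -0.203], TCP at [0.139, -0.532, 0.219] pointing down, gripper open.
Joint ranges: [-3.14, 3.14], [-0.91, 2.08], [0.19, 2.58], [-1.22, 4.36], [0.22, 2.71], [-3.12, 3.12]. Speed limits (rad/s): [2.57, 2.57, 3.14, 3.14, 3.14, 3.14].

INTERFACE

Orientations are given as a rotation vector (axis times angle).
In Python, from bench import arm, snapshot, camera_info gives the robot as it stands.
- The arm moves only by the tool arm_command, never from a script. Its arguments are lists of equal length, an entry for each row: "slide": the shift along the tool's x, y, z in mm, a list of three; "twist": the turn, a rotation vector about the tool's x, y, z in rad, a list of three. A call has exactly 5 rows; each row is the pose to reach, as a shift and turn from the pose commanded when the call began, along the tool's axes at that moment; what a row does not reach only later rows make up. A row lasts 1/10 s, in which the tool goes at most 50 mm and 8.59 degrees, less where a joint would pass 70% of its speed; a pose out of reach is approached as far as the arm can. A call with a gripper value outside its range is refused whole. "jaw" is the opening in per cent of the stroke, from 0 (shut) to 100 (fully open), set as the call begins (left out, the last holds). The fingers move at their own pace and stop on an object; "force" is the grip in N (left out, the last holds). Time passes only in rows, so rows that repeat a pose let the fingers close, or fill a call up. It gives the time, the measured TCP pose, the force, the opening and the grip force at its end, in the units of the state.
- arm.get_state(): the state, without advancing time (a new reading comes with each control period).
- snapshot(name): name is "side" or "top" or "wrist"; returns the picture (480x640x3 uint8, red, green, blue); there is no depth.
- camera_info(name): a dict with "camera_matrix" (3x3 intrinsics, pixels), "k1" (the pictures are not rectified: a ray, as slopes to the right and down, at radius r is drawn at 1 + k1 r^2 times it, then the intrinsics apply), "origin" and "attitude" of the camera in the world. Camera axes: x right, y down, z forward; pixel columns grow to the right and rows downward; lengths in m; the calibration is good to about 2 mm. A picture is of the moment at which its call begins: read the wrist's pose just before it. camera_info takes no time and is no camera call; for the wrist camera it gives the pose at the moment of the call.
- arm.finish_job(): hands the job in; it is judged then, once.
The state is a dict: "t": time; "qpos": joint angles; "qd": joint speeds; "tau": joint torques, N m; "tool_pos": TCP position; "orientation": TCP orientation; "wrist_force": force on the tool from outside, world axes, zero at the start; "torque": the same for the moment, N m; "width": opening from 0.0 (shut) to 1.0 (fully open); "finger_force": force on a finger pad.
Only numpy, scipy, OpenCV 4.12 (cv2) and the standard library are available. Lean on these libraries where they do the work, as an engineer would, in place of code of your own. Each camera call takes 0.05 s, during which the arm holds its last target. There are 200 camera calls.

## Working session

There is one attempt and no reset: what is moved stays moved. The work goes in short steps, Python scripts to look and compute and a tool call to move; the robot and the scene stay as the last step left them, time stands still between calls to the robot, and variables do not carry over. Pictures are saved under pics/ and viewed, at most 14 in all, crops included, and the job is handed in when it is done.

Besides the shell and the picture viewer there is one more tool, called after "Emit:" as name(argument=value, ...), one argument or row to a line, values as JSON. arm_command: Moves the arm, as the interface text tells. Its arguments: {"type":"object","properties":{"slide":{"type":"array","items":{"type":"array","items":{"type":"number"}}},"twist":{"type":"array","items":{"type":"array","items":{"type":"number"}}},"jaw":{"type":"number"},"force":{"type":"number"}},"required":["slide","twist"]}

```bash
ls; mkdir -p pics
python3 - <<'E'
from bench import arm,snapshot,camera_info
import cv2
print(arm.get_state())
for n in ("top","side"):
    print(n,camera_info(n)); cv2.imwrite(f"pics/{n}0.png",snapshot(n)[:,:,::-1])
E
```

```text
pics
{'t': 0.0, 'qpos': array([-1.51781151e+00,  2.59305014e-01,  1.53604633e+00, -2.08037502e-06,
        1.34800389e+00, -2.02828335e-01]), 'qd': array([-0.00082337, -0.00157749,  0.00023478, -0.00130541, -0.00065949,
       -0.00130394]), 'tau': array([-4.56077005e-04, -4.37311399e+01, -2.83998835e+01,  7.18677370e-02,
        4.13957576e-02, -1.43905463e-04]), 'tool_pos': array([ 0.13914582, -0.53155725,  0.2178529 ]), 'orientation': array([-3.11418577e+00, -4.00512089e-01, -2.03946641e-04]), 'wrist_force': array([-0.10096436, -0.48353263,  0.20559642]), 'torque': array([-0.02827302,  0.04921335,  0.02598342]), 'finger_force': 0.0, 'width': 1.0000574525578343}
top {'camera_matrix': array([[479.18327195,   0.        , 313.20021798],
       [  0.        , 479.18327195, 234.22226496],
       [  0.        ,   0.        ,   1.        ]]), 'k1': -0.005300336717465094, 'origin': array([ 0.36515278, -0.01560173,  0.99810017]), 'attitude': array([-2.16519723,  2.1379045 , -0.17710513])}
side {'camera_matrix': array([[619.04021352,   0.        , 314.79180908],
       [  0.        , 619.04021352, 235.3850807 ],
       [  0.        ,   0.        ,   1.        ]]), 'k1': 0.01308370400243508, 'origin': array([ 0.13587235, -1.21358081,  0.74576783]), 'attitude': array([-2.05690962,  0.29061756, -0.18502493])}
```

View pics/top0.png

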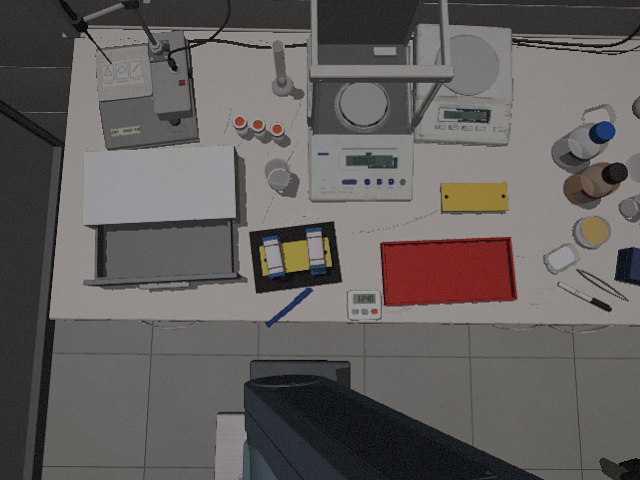

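View pics/side0.png

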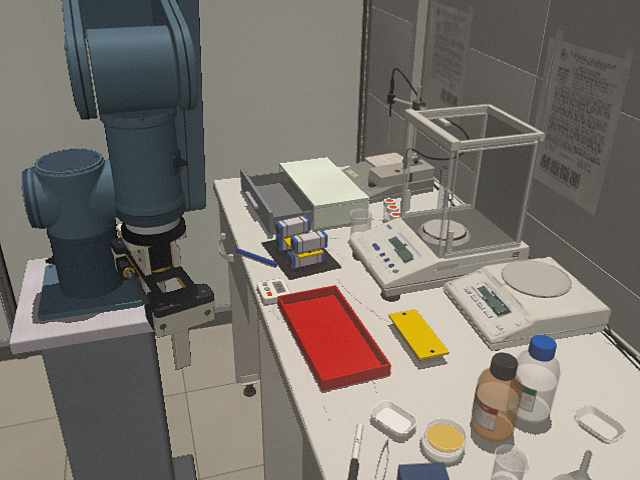

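Both upper cartridges are present: in the top view, c and d sit at about (272,255) and (317,250). The plate centre is near (295,257), the rest near (475,197), the tray near (449,271) and the drawer near (165,250).

```bash
cat > h.py <<'E'
from bench import arm,snapshot,camera_info
import cv2,numpy as np
from scipy.spatial.transform import Rotation as R
from scipy.optimize import brentq
def px2w(ci,uv,z):
    K=ci["camera_matrix"];out=[]
    for p in np.atleast_2d(uv):
        d=np.array([(p[0]-K[0,2])/K[0,0],(p[1]-K[1,2])/K[1,1]]);s=d.copy()
        for _ in range(8): s=d/(1+ci["k1"]*(s@s))
        v=R.from_rotvec(ci["attitude"]).apply([s[0],s[1],1.]);o=ci["origin"]
        out.append(o+v*(z-o[2])/v[2])
    return np.array(out)
def w2px(ci,P):
    K=ci["camera_matrix"];c=R.from_rotvec(ci["attitude"]).inv().apply(np.atleast_2d(P)-ci["origin"])
    s=c[:,:2]/c[:,2:];s=s*(1+ci["k1"]*(s**2).sum(1,keepdims=True))
    return s@K[:2,:2].T+K[:2,2]
def rect(ci,mask,z):
    """centre, size and yaw of the largest blob, on the plane z"""
    c=max(cv2.findContours(mask.astype(np.uint8),0,2)[0],key=cv2.contourArea)[:,0]
    (x,y),(w,h),a=cv2.minAreaRect((px2w(ci,c,z)[:,:2]*1000).astype(np.float32))
    if w>h: w,h,a=h,w,a-90   # h long; a= angle of short side
    return np.round([x,y,w,h,(a+90)%180-90],1)
def down(yaw):  # tool x at yaw (deg) from world x, tool z down
    return R.from_euler('z',yaw,degrees=True)*R.from_euler('x',180,degrees=True)
def go(p0,R0,p,Rt):
    print("slide",np.round(R0.inv().apply(np.array(p)-p0)*1000,1),"twist",np.round((R0.inv()*Rt).as_rotvec(),3))
def now():
    s=arm.get_state();return s["tool_pos"],R.from_rotvec(s["orientation"])
E
python3 - <<'E'
from h import *
im=cv2.imread("pics/top0.png");ci=camera_info("top")
hsv=cv2.cvtColor(im,cv2.COLOR_BGR2HSV)
H,S,V=cv2.split(hsv)
yel=(abs(H.astype(int)-26)<6)&(S>150)&(V>90); red=((H<6)|(H>174))&(S>150)
m=yel.copy();m[:,:400]=0;print("rest",rect(ci,m,.024))
m=yel.copy();m[:,400:]=0;print("plate",rect(ci,m,.042))
m=red.copy();m[:220]=0;m[:,:375]=0;m[:,530:]=0;print("tray",rect(ci,m,.024))
c=im[130:310,70:350];cv2.imwrite("pics/crop1.png",cv2.resize(c,None,fx=2.8,fy=2.8,interpolation=cv2.INTER_CUBIC))
E
```

```text
rest [ 595.5 -366.    57.9  138.     0.9]
plate [490.7 -57.   10.1  24.4 -89.5]
tray [ 440.  -306.1  128.4  270.4    3.2]
```

View pics/crop1.png

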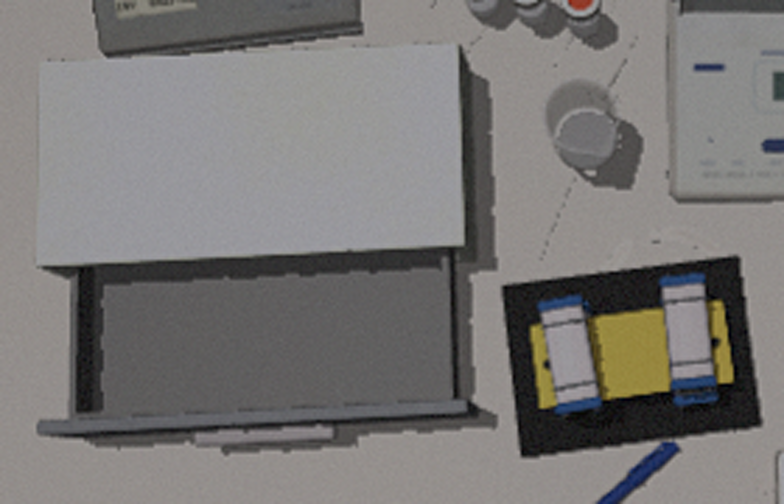

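The crop shows c on the left, about (570,355), and d on the right, about (690,340). The plate corners are (529,325), (722,300), (733,383) and (541,409). The drawer floor spans x 102–450, and the handle runs from (197,440) to (333,430).

Run:
```python
from h import *
ci=camera_info("top")
f=lambda L,z:px2w(ci,np.array(L)/2.8+[70,130],z)[:,:2]*1000
for n,L,z in (("c",[(541,303),(581,296),(600,405),(560,413)],.074),("d",[(662,280),(703,275),(718,396),(677,402)],.074),
 ("plate",[(529,325),(722,300),(733,383),(541,409)],.042),("mat",[(503,285),(738,257),(760,425),(522,457)],.004)):
    P=f(L,z);e=P[0]+P[1]-P[2]-P[3];print(n,P.mean(0).round(1),"yaw",np.degrees(np.arctan2(e[1],e[0])).round(1),"len",(np.linalg.norm(e)/2).round(1))
for n,L,z in (("handle",[(197,442),(333,433)],.034),("front top",[(38,428),(467,405)],.064),("cab top front",[(38,268),(463,246)],.068),("floor sides",[(102,330),(450,330)],.016),("floor front L,R",[(102,413),(450,400)],.016),("beaker base",[(588,165)],0)):
    print(n,f(L,z).round(1).tolist())
P,R0=now();print(R0.as_matrix().round(3))
```

```text
c [459.   46.3] yaw 11.1 len 77.2
d [471.3 -36.2] yaw 7.6 len 85.3
plate [462.7   4.9] yaw 8.8 len 60.6
mat [465.7   6. ] yaw 7.8 len 127.9
handle [[396.7, 312.7], [404.2, 216.7]]
front top [[403.9, 412.1], [423.5, 117.8]]
cab top front [[514.9, 419.4], [534.7, 123.9]]
floor sides [[477.9, 393.3], [481.3, 139.0]]
floor front L,R [[417.3, 388.8], [430.0, 137.1]]
beaker base [[611.2, 41.3]]
[[ 0.967  0.253 -0.   ]
 [ 0.253 -0.967  0.002]
 [ 0.    -0.002 -1.   ]]
```

Emit:
arm_command(
  slide=[
    [30,-26,0],
    [60,-53,0],
    [90,-79,0],
    [120,-106,0],
    [149,-132,0],
  ],
  twist=[
    [0,0,0],
    [0,0,0],
    [0,0,0],
    [0,0,0],
    [0,0,0],
  ],
)

```text
t: 0.6
tool_pos: [0.2504, -0.3649, 0.2183]
orientation: [-3.115, -0.4, 0.0]
wrist_force: [0.6, 0.1, -0.0]
width: 1.0
finger_force: 0.0
```

Emit:
arm_command(
  slide=[
    [30,-26,0],
    [60,-53,0],
    [90,-79,0],
    [120,-106,0],
    [149,-132,0],
  ],
  twist=[
    [0,0,0],
    [0,0,0],
    [0,0,0],
    [0,0,0],
    [0,0,0],
  ],
)

```text
t: 1.1
tool_pos: [0.3611, -0.1996, 0.2185]
orientation: [-3.116, -0.401, 0.0]
wrist_force: [1.3, -0.3, -0.0]
width: 0.998
finger_force: 0.0
```

Emit:
arm_command(
  slide=[
    [30,-26,0],
    [60,-53,0],
    [90,-79,0],
    [120,-106,0],
    [149,-132,0],
  ],
  twist=[
    [0,0,0.025],
    [0,0,0.05],
    [0,0,0.075],
    [0,0,0.1],
    [0,0,0.124],
  ],
  jaw=62,
)

```text
t: 1.6
tool_pos: [0.4719, -0.0341, 0.2184]
orientation: [-3.135, -0.206, 0.001]
wrist_force: [0.0, -1.1, -0.3]
width: 0.636
finger_force: 0.0
```

Run:
```python
from h import *
p,r=now();print(p,r.as_matrix().round(3).tolist())
cw=camera_info("wrist");im=snapshot("wrist");cv2.imwrite("pics/w1.png",im[:,:,::-1])
np.save("cw1.npy",cw,allow_pickle=True)
go(p,r,[.4713,-.0362,.046],down(7.6))
```

```text
[ 0.47191099 -0.03414617  0.21842024] [[0.991, 0.131, -0.0], [0.131, -0.991, 0.0], [-0.0, -0.0, -1.0]]
slide [ -0.8   2.  172.4] twist [-0.     0.    -0.002]
```

View pics/w1.png

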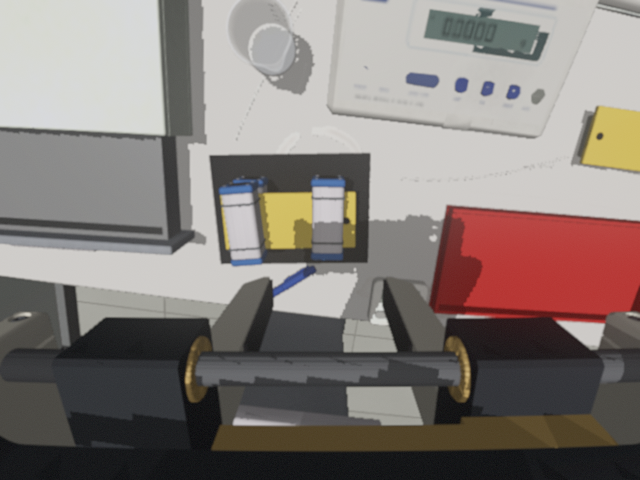

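The wrist view shows d at columns 312–344, rows 178–259, aligned with the tool. c is at columns 221–263, turned a little.

Run:
```python
from h import *
ci=np.load("cw1.npy",allow_pickle=True).item()
for n,L,z in (("d",[(312,178),(344,178),(343,260),(313,258)],.074),("c",[(221,187),(251,184),(263,263),(232,264)],.074)):
    P=px2w(ci,L,z)[:,:2]*1000;e=P[0]+P[1]-P[2]-P[3];print(n,P.mean(0).round(1),"yaw",np.degrees(np.arctan2(e[1],e[0])).round(1),"len",(np.linalg.norm(e)/2).round(1))
```

```text
d [476.8 -32.6] yaw 7.5 len 79.4
c [460.2  48.9] yaw 11.6 len 77.6
```

Emit:
arm_command(
  slide=[
    [1,0,40],
    [2,0,80],
    [2,0,120],
    [2,0,150],
    [2,0,172],
  ],
  twist=[
    [0,0,0],
    [0,0,0],
    [0,0,0],
    [0,0,0],
    [0,0,0],
  ],
)

```text
t: 2.15
tool_pos: [0.4718, -0.0353, 0.0443]
orientation: [-3.134, -0.207, 0.005]
wrist_force: [-0.4, -0.7, 0.1]
width: 0.622
finger_force: 0.0
```

Emit:
arm_command(
  slide=[
    [0,0,0],
    [0,0,0],
    [0,0,0],
    [0,0,0],
    [0,0,0],
  ],
  twist=[
    [0,0,0],
    [0,0,0],
    [0,0,0],
    [0,0,0],
    [0,0,0],
  ],
  jaw=0,
  force=50,
)

```text
t: 2.65
tool_pos: [0.4736, -0.0355, 0.0474]
orientation: [3.135, 0.207, 0.002]
wrist_force: [-1.2, 1.2, 2.6]
width: 0.336
finger_force: 50.0
```

Emit:
arm_command(
  slide=[
    [0,0,0],
    [0,0,-5],
    [0,0,-20],
    [0,0,-50],
    [0,0,-90],
  ],
  twist=[
    [0,0,0],
    [0,0,0],
    [0,0,0],
    [0,0,0],
    [0,0,0],
  ],
)

```text
t: 3.15
tool_pos: [0.4714, -0.0352, 0.1358]
orientation: [-3.133, -0.207, 0.008]
wrist_force: [0.2, 0.4, -5.4]
width: 0.338
finger_force: 50.0
```

Run:
```python
from h import *
s=arm.get_state();p,r=now();print(p,s["width"],s["finger_force"],s["wrist_force"],s["torque"],s["qpos"])
cv2.imwrite("pics/w2.png",cv2.cvtColor(snapshot("wrist"),4))
go(p,r,[.42,-.12,.14],r)
```

```text
[ 0.47135691 -0.03521625  0.1357665 ] 0.33812828987728843 49.99801754951477 [ 0.24718372  0.41088022 -5.42691223] [-0.01115326 -0.08810741 -0.03009867] [-3.10912326e-01  2.00642208e-01  1.82942650e+00 -3.84639991e-04
  1.11712233e+00  1.12829573e+00]
slide [-62.1  77.3  -4.1] twist [0. 0. 0.]
```

View pics/w2.png

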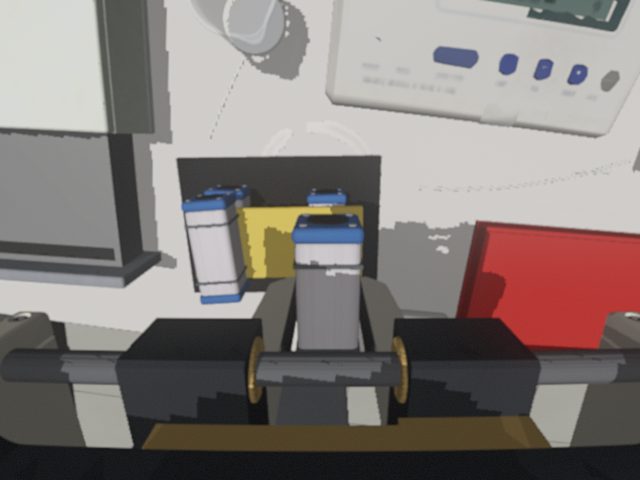

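Create tq.py:
```python
from h import *
L=[]
for _ in range(5): snapshot("side");s=arm.get_state();L.append(np.r_[s["wrist_force"],R.from_rotvec(s["orientation"]).inv().apply(s["torque"])])
L=np.array(L);print(s["tool_pos"].round(3),"w",round(s["width"],3),"F world",L.mean(0)[:3].round(2),"M tool",L.mean(0)[3:].round(3),"sd",L.std(0)[3:].round(3),"pitch z-axis",R.from_rotvec(s["orientation"]).apply([0,0,1]).round(3))
```

```text
(no output)
```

Emit:
arm_command(
  slide=[
    [-12,15,-3],
    [-25,31,-6],
    [-37,46,-9],
    [-50,62,-12],
    [-62,77,-15],
  ],
  twist=[
    [0,0,0],
    [0,0,0],
    [0,0,0],
    [0,0,0],
    [0,0,0],
  ],
)

```text
t: 3.7
tool_pos: [0.4211, -0.1207, 0.1514]
orientation: [-3.135, -0.207, 0.001]
wrist_force: [1.5, -0.6, -5.2]
width: 0.339
finger_force: 50.0
```

Emit:
arm_command(
  slide=[
    [0,0,0],
    [0,0,0],
    [0,0,0],
    [0,0,0],
    [0,0,0],
  ],
  twist=[
    [0,0.13,0],
    [0,0.26,0],
    [0,0.39,0],
    [0,0.52,0],
    [0,0.52,0],
  ],
)

```text
t: 4.2
tool_pos: [0.4199, -0.1191, 0.1502]
orientation: [-2.996, -0.195, -0.798]
wrist_force: [-0.6, 0.2, -4.6]
width: 0.34
finger_force: 50.0
```

Emit:
arm_command(
  slide=[
    [0,0,0],
    [0,0,0],
    [0,0,0],
    [0,0,0],
    [0,0,0],
  ],
  twist=[
    [0,0,0],
    [0,0,0],
    [0,0,0],
    [0,0,0],
    [0,0,0],
  ],
)

```text
t: 4.7
tool_pos: [0.4224, -0.1198, 0.1517]
orientation: [-2.997, -0.2, -0.797]
wrist_force: [-1.0, 0.5, -3.5]
width: 0.34
finger_force: 50.0
```

```bash
python3 tq.py
```

```text
[ 0.422 -0.12   0.152] w 0.339 F world [ 0.29  0.13 -4.22] M tool [ 0.046 -0.577  0.024] sd [0.043 0.028 0.022] pitch z-axis [ 0.492  0.066 -0.868]
```

Emit:
arm_command(
  slide=[
    [0,0,0],
    [0,0,0],
    [0,0,0],
    [0,0,0],
    [0,0,0],
  ],
  twist=[
    [0,-0.13,0],
    [0,-0.26,0],
    [0,-0.39,0],
    [0,-0.52,0],
    [0,-0.52,0],
  ],
)

```text
t: 5.45
tool_pos: [0.4259, -0.1199, 0.1515]
orientation: [3.134, 0.213, -0.001]
wrist_force: [0.6, 0.8, -4.4]
width: 0.339
finger_force: 50.0
```

```bash
python3 tq.py
```

```text
[ 0.421 -0.12   0.151] w 0.341 F world [-0.09  0.57 -4.83] M tool [ 0.035 -0.    -0.014] sd [0.037 0.041 0.025] pitch z-axis [ 0.001  0.001 -1.   ]
```

Emit:
arm_command(
  slide=[
    [0,0,0],
    [0,0,0],
    [0,0,0],
    [0,0,0],
    [0,0,0],
  ],
  twist=[
    [0,-0.13,0],
    [0,-0.26,0],
    [0,-0.39,0],
    [0,-0.52,0],
    [0,-0.52,0],
  ],
)

```text
t: 6.2
tool_pos: [0.4225, -0.1201, 0.1486]
orientation: [2.999, 0.199, -0.805]
wrist_force: [0.3, -0.6, -5.0]
width: 0.341
finger_force: 50.0
```

Emit:
arm_command(
  slide=[
    [0,0,0],
    [0,0,0],
    [0,0,0],
    [0,0,0],
    [0,0,0],
  ],
  twist=[
    [0,0,0],
    [0,0,0],
    [0,0,0],
    [0,0,0],
    [0,0,0],
  ],
)

```text
t: 6.7
tool_pos: [0.4219, -0.1203, 0.1526]
orientation: [2.998, 0.197, -0.794]
wrist_force: [-0.1, -0.3, -4.2]
width: 0.343
finger_force: 50.0
```

```bash
python3 tq.py
```

```text
[ 0.422 -0.12   0.152] w 0.343 F world [-0.21 -0.12 -4.55] M tool [ 0.03   0.611 -0.038] sd [0.035 0.02  0.027] pitch z-axis [-0.492 -0.065 -0.868]
```

Emit:
arm_command(
  slide=[
    [0,0,0],
    [0,0,0],
    [0,0,0],
    [0,0,0],
    [0,0,0],
  ],
  twist=[
    [0,0.13,0],
    [0,0.26,0],
    [0,0.39,0],
    [0,0.52,0],
    [0,0.52,0],
  ],
)

```text
t: 7.45
tool_pos: [0.4182, -0.1191, 0.1515]
orientation: [-3.134, -0.204, 0.002]
wrist_force: [-0.6, -0.8, -4.7]
width: 0.34
finger_force: 50.0
```

```bash
python3 tq.py
```

```text
[ 0.423 -0.12   0.152] w 0.336 F world [ 0.16 -0.33 -4.25] M tool [ 0.    -0.005 -0.005] sd [0.031 0.025 0.019] pitch z-axis [-0.001 -0.    -1.   ]
```

Cartridge d shows no change in moment after tilting both ways, so it is sound and goes to the drawer.

Emit:
arm_command(
  slide=[
    [7,-31,0],
    [14,-62,0],
    [21,-93,0],
    [28,-124,0],
    [35,-154,0],
  ],
  twist=[
    [0,0,0],
    [0,0,0],
    [0,0,0],
    [0,0,0],
    [0,0,0],
  ],
)

```text
t: 8.2
tool_pos: [0.4374, 0.0388, 0.1513]
orientation: [3.134, 0.209, -0.003]
wrist_force: [0.4, -0.2, -4.7]
width: 0.343
finger_force: 50.0
```

Emit:
arm_command(
  slide=[
    [7,-31,0],
    [14,-62,0],
    [21,-93,0],
    [28,-124,0],
    [35,-154,0],
  ],
  twist=[
    [0,0,0],
    [0,0,0],
    [0,0,0],
    [0,0,0],
    [0,0,0],
  ],
)

```text
t: 8.7
tool_pos: [0.4516, 0.1967, 0.151]
orientation: [3.134, 0.209, -0.003]
wrist_force: [-0.2, -1.5, -4.6]
width: 0.339
finger_force: 50.0
```

Emit:
arm_command(
  slide=[
    [7,-31,0],
    [14,-62,0],
    [21,-93,0],
    [28,-124,0],
    [34,-154,0],
  ],
  twist=[
    [0,0,0.013],
    [0,0,0.026],
    [0,0,0.039],
    [0,0,0.052],
    [0,0,0.065],
  ],
)

```text
t: 9.2
tool_pos: [0.4647, 0.354, 0.1504]
orientation: [3.138, 0.106, -0.003]
wrist_force: [1.3, 1.0, -3.4]
width: 0.341
finger_force: 50.0
```

Run:
```python
from h import *
cv2.imwrite("pics/w3.png",cv2.cvtColor(snapshot("wrist"),4));snapshot("side")
s=arm.get_state();p,r=now();print(p,r.as_rotvec(),s["width"],s["finger_force"],s["qpos"].round(2))
go(p,r,[.464,.352,.022],down(3.9))
```

```text
[0.46468436 0.35616593 0.15040561] [-3.13904245e+00 -1.11020774e-01  1.54608106e-03] 0.34108702893880827 49.99899744987488 [0.46 0.37 1.54 0.   1.22 1.96]
slide [ -0.9   4.2 128.4] twist [-0.001  0.001  0.003]
```

View pics/w3.png

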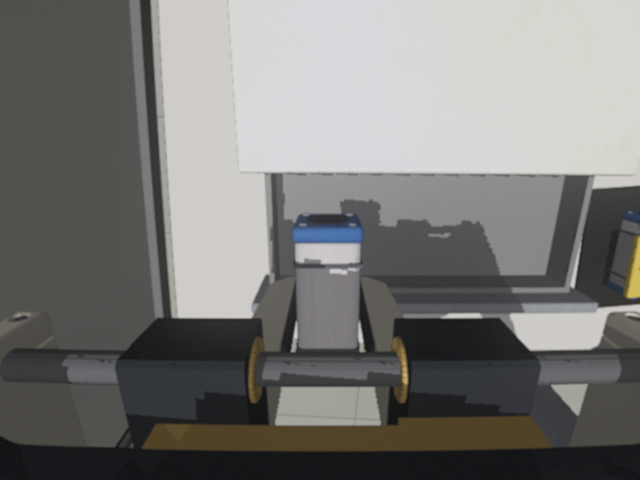

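The held cartridge is aligned over the drawer. The floor edges are at about column 283 on the left and 553 on the right, with the front at about row 278.

Run:
```python
from h import *
ci=camera_info("wrist")
print(px2w(ci,[(283,276),(551,290),(283,200),(560,200)],.016).round(4).tolist(), px2w(ci,[(240,172),(634,174)],.068).round(4).tolist(),px2w(ci,[(253,311),(594,311)],.064).round(4).tolist())
```

```text
[[0.4128, 0.3973, 0.016], [0.4163, 0.13, 0.016], [0.4875, 0.3998, 0.016], [0.5062, 0.1456, 0.016]] [[0.5159, 0.4257, 0.068], [0.5367, 0.1303, 0.068]] [[0.3997, 0.4162, 0.064], [0.4194, 0.1231, 0.064]]
```

Emit:
arm_command(
  slide=[
    [0,2,35],
    [0,2,70],
    [0,2,100],
    [0,2,118],
    [0,2,127],
  ],
  twist=[
    [0,0,0],
    [0,0,0],
    [0,0,0],
    [0,0,0],
    [0,0,0],
  ],
)

```text
t: 9.8
tool_pos: [0.4633, 0.3489, 0.0216]
orientation: [3.137, 0.106, -0.008]
wrist_force: [-5.6, -3.9, 13.3]
width: 0.341
finger_force: 50.0
```

Emit:
arm_command(
  slide=[
    [0,0,0],
    [0,0,0],
    [0,0,1],
    [0,0,1],
    [0,0,1],
  ],
  twist=[
    [0,0,0],
    [0,0,0],
    [0,0,0],
    [0,0,0],
    [0,0,0],
  ],
)

```text
t: 10.3
tool_pos: [0.4648, 0.3497, 0.0242]
orientation: [-3.14, -0.105, -0.001]
wrist_force: [0.0, -0.3, -4.4]
width: 0.342
finger_force: 50.0
```

Emit:
arm_command(
  slide=[
    [0,0,0],
    [0,0,0],
    [0,0,0],
    [0,0,0],
    [0,0,0],
  ],
  twist=[
    [0,0,0],
    [0,0,0],
    [0,0,0],
    [0,0,0],
    [0,0,0],
  ],
  jaw=44,
)

```text
t: 10.8
tool_pos: [0.4647, 0.3496, 0.0239]
orientation: [-3.14, -0.105, -0.001]
wrist_force: [0.8, -0.1, 0.2]
width: 0.441
finger_force: 0.0
```

Emit:
arm_command(
  slide=[
    [0,0,-10],
    [0,0,-40],
    [0,0,-80],
    [0,0,-115],
    [0,0,-145],
  ],
  twist=[
    [0,0,0],
    [0,0,0],
    [0,0,0],
    [0,0,0],
    [0,0,0],
  ],
)

```text
t: 11.3
tool_pos: [0.465, 0.3498, 0.1716]
orientation: [-3.139, -0.105, -0.003]
wrist_force: [-0.1, 0.1, 0.5]
width: 0.442
finger_force: 0.0
```

Run:
```python
from h import *
p,r=now();print(p);cv2.imwrite("pics/w4.png",cv2.cvtColor(snapshot("wrist"),4))
go(p,r,[.4595,.0475,.16],down(11.3))
```

```text
[0.46497855 0.34977452 0.17164374]
slide [-25.7 301.2  11.3] twist [-0.001 -0.002 -0.13 ]
```

View pics/w4.png

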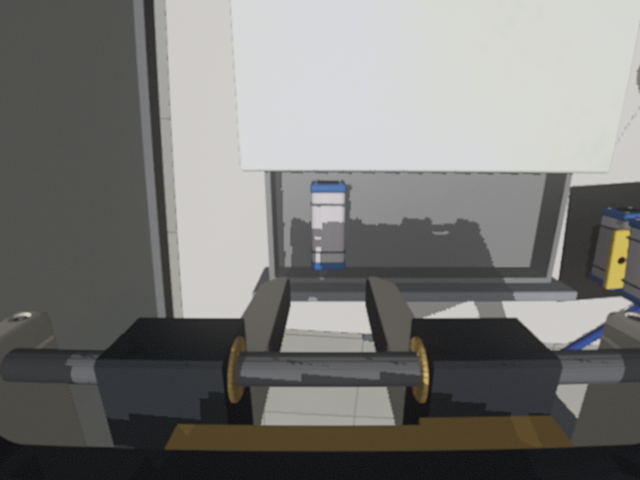

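d lies straight in the drawer at columns 312–345, rows 182–270. Next is c.

Emit:
arm_command(
  slide=[
    [-3,30,1],
    [-5,60,2],
    [-8,90,3],
    [-10,120,4],
    [-13,150,5],
  ],
  twist=[
    [0,0,0],
    [0,0,0],
    [0,0,0],
    [0,0,0],
    [0,0,0],
  ],
  jaw=62,
)

```text
t: 11.85
tool_pos: [0.4616, 0.1979, 0.1642]
orientation: [-3.14, -0.105, -0.002]
wrist_force: [0.7, -1.1, 1.6]
width: 0.619
finger_force: 0.0
```

Emit:
arm_command(
  slide=[
    [-3,30,1],
    [-5,60,2],
    [-8,90,4],
    [-10,120,5],
    [-13,151,6],
  ],
  twist=[
    [0,0,-0.026],
    [0,0,-0.052],
    [0,0,-0.078],
    [0,0,-0.104],
    [0,0,-0.13],
  ],
)

```text
t: 12.35
tool_pos: [0.4587, 0.0464, 0.1582]
orientation: [3.126, 0.311, 0.002]
wrist_force: [0.5, 0.4, 0.3]
width: 0.619
finger_force: 0.0
```

Emit:
arm_command(
  slide=[
    [0,0,0],
    [0,0,30],
    [0,0,70],
    [0,0,100],
    [0,0,113],
  ],
  twist=[
    [0,0,0],
    [0,0,0],
    [0,0,0],
    [0,0,0],
    [0,0,0],
  ],
)

```text
t: 12.85
tool_pos: [0.4569, 0.0484, 0.0425]
orientation: [-3.125, -0.308, 0.006]
wrist_force: [0.5, 0.7, -0.1]
width: 0.619
finger_force: 0.0
```

Emit:
arm_command(
  slide=[
    [0,0,0],
    [0,0,0],
    [0,0,0],
    [0,0,0],
    [0,0,0],
  ],
  twist=[
    [0,0,0],
    [0,0,0],
    [0,0,0],
    [0,0,0],
    [0,0,0],
  ],
  jaw=0,
)

```text
t: 13.35
tool_pos: [0.4591, 0.0478, 0.0452]
orientation: [-3.126, -0.308, -0.002]
wrist_force: [-0.4, 1.9, 2.4]
width: 0.338
finger_force: 50.0
```

Emit:
arm_command(
  slide=[
    [0,0,0],
    [0,0,-5],
    [0,0,-20],
    [0,0,-50],
    [0,0,-100],
  ],
  twist=[
    [0,0,0],
    [0,0,0],
    [0,0,0],
    [0,0,0],
    [0,0,0],
  ],
)

```text
t: 13.85
tool_pos: [0.4555, 0.0475, 0.1428]
orientation: [-3.125, -0.308, 0.013]
wrist_force: [0.9, 0.2, -4.7]
width: 0.343
finger_force: 50.0
```

Run:
```python
from h import *
cv2.imwrite("pics/w5.png",cv2.cvtColor(snapshot("wrist"),4))
s=arm.get_state();p,r=now();print(p,r.as_rotvec(),s["width"],s["finger_force"],s["wrist_force"])
go(p,r,[.42,-.12,.15],r)
```

```text
[0.46138236 0.04697334 0.15232579] [3.12418326 0.30868183 0.01104689] 0.3429339085991969 49.99443590641022 [3.50964637 0.30894148 2.67913524]
slide [-73.3 155.6   2.3] twist [0. 0. 0.]
```

Emit:
arm_command(
  slide=[
    [-14,31,0],
    [-28,62,0],
    [-42,93,0],
    [-56,124,0],
    [-70,156,0],
  ],
  twist=[
    [0,0,0],
    [0,0,0],
    [0,0,0],
    [0,0,0],
    [0,0,0],
  ],
)

```text
t: 14.4
tool_pos: [0.4195, -0.1202, 0.1443]
orientation: [-3.126, -0.309, 0.002]
wrist_force: [0.1, -1.0, -4.0]
width: 0.342
finger_force: 50.0
```

Emit:
arm_command(
  slide=[
    [0,0,0],
    [0,0,0],
    [0,0,0],
    [0,0,0],
    [0,0,0],
  ],
  twist=[
    [0,0.13,0],
    [0,0.26,0],
    [0,0.39,0],
    [0,0.52,0],
    [0,0.52,0],
  ],
)

```text
t: 14.9
tool_pos: [0.4185, -0.1184, 0.1433]
orientation: [-2.973, -0.29, -0.792]
wrist_force: [0.6, 0.4, -3.8]
width: 0.344
finger_force: 50.0
```

Emit:
arm_command(
  slide=[
    [0,0,0],
    [0,0,0],
    [0,0,0],
    [0,0,0],
    [0,0,0],
  ],
  twist=[
    [0,0,0],
    [0,0,0],
    [0,0,0],
    [0,0,0],
    [0,0,0],
  ],
)

```text
t: 15.4
tool_pos: [0.421, -0.1189, 0.1448]
orientation: [-2.973, -0.296, -0.791]
wrist_force: [-0.4, -0.6, -3.7]
width: 0.34
finger_force: 50.0
```

```bash
python3 tq.py
```

```text
[ 0.421 -0.119  0.145] w 0.34 F world [-0.22  0.27 -4.02] M tool [ 0.047 -0.543 -0.015] sd [0.025 0.041 0.026] pitch z-axis [ 0.487  0.097 -0.868]
```

Emit:
arm_command(
  slide=[
    [0,0,0],
    [0,0,0],
    [0,0,0],
    [0,0,0],
    [0,0,0],
  ],
  twist=[
    [0,-0.13,0],
    [0,-0.26,0],
    [0,-0.39,0],
    [0,-0.52,0],
    [0,-0.52,0],
  ],
)

```text
t: 16.15
tool_pos: [0.4242, -0.1188, 0.1449]
orientation: [3.124, 0.315, -0.001]
wrist_force: [0.2, 1.2, -4.1]
width: 0.343
finger_force: 50.0
```

```bash
python3 tq.py
```

```text
[ 0.419 -0.119  0.144] w 0.338 F world [ 0.02  0.37 -4.07] M tool [0.013 0.026 0.006] sd [0.012 0.031 0.011] pitch z-axis [ 0.     0.002 -1.   ]
```

Emit:
arm_command(
  slide=[
    [0,0,0],
    [0,0,0],
    [0,0,0],
    [0,0,0],
    [0,0,0],
  ],
  twist=[
    [0,-0.13,0],
    [0,-0.26,0],
    [0,-0.39,0],
    [0,-0.52,0],
    [0,-0.52,0],
  ],
)

```text
t: 16.9
tool_pos: [0.4208, -0.1191, 0.1415]
orientation: [2.976, 0.295, -0.799]
wrist_force: [-1.2, 0.8, -4.5]
width: 0.342
finger_force: 50.0
```

Emit:
arm_command(
  slide=[
    [0,0,0],
    [0,0,0],
    [0,0,0],
    [0,0,0],
    [0,0,0],
  ],
  twist=[
    [0,0,0],
    [0,0,0],
    [0,0,0],
    [0,0,0],
    [0,0,0],
  ],
)

```text
t: 17.4
tool_pos: [0.4204, -0.1194, 0.1456]
orientation: [2.974, 0.292, -0.788]
wrist_force: [-0.1, -0.0, -3.3]
width: 0.336
finger_force: 50.0
```

```bash
python3 tq.py
```

```text
[ 0.421 -0.119  0.145] w 0.341 F world [ 0.25  0.25 -4.11] M tool [ 0.029  0.534 -0.02 ] sd [0.025 0.02  0.028] pitch z-axis [-0.487 -0.097 -0.868]
```

Emit:
arm_command(
  slide=[
    [0,0,0],
    [0,0,0],
    [0,0,0],
    [0,0,0],
    [0,0,0],
  ],
  twist=[
    [0,0.13,0],
    [0,0.26,0],
    [0,0.39,0],
    [0,0.52,0],
    [0,0.52,0],
  ],
)

```text
t: 18.15
tool_pos: [0.417, -0.1184, 0.1446]
orientation: [-3.126, -0.305, 0.001]
wrist_force: [-1.2, 0.2, -4.2]
width: 0.343
finger_force: 50.0
```

```bash
python3 tq.py
python3 - <<'E'
from h import *
im=cv2.cvtColor(snapshot("top"),4);cv2.imwrite("pics/top2.png",im);ci=camera_info("top")
H,S,V=cv2.split(cv2.cvtColor(im,cv2.COLOR_BGR2HSV))
m=((H<6)|(H>174))&(S>150);m[:220]=0;m[:,:375]=0;m[:,530:]=0;print("tray",rect(ci,m,.024))
E
```

```text
[ 0.422 -0.119  0.145] w 0.338 F world [-0.1  -0.17 -4.21] M tool [-0.006 -0.006 -0.011] sd [0.025 0.017 0.022] pitch z-axis [-0.001 -0.    -1.   ]
tray [ 444.7 -390.6  101.3  128.1  -86.9]
```

The −0.03 change is inconclusive, so I'll repeat with more readings.

```bash
sed -i 's/range(5)/range(10)/' tq.py; python3 tq.py
```

```text
[ 0.421 -0.119  0.145] w 0.341 F world [-0.28  0.07 -4.01] M tool [ 0.017 -0.061  0.001] sd [0.023 0.027 0.024] pitch z-axis [-0.  0. -1.]
```

Emit:
arm_command(
  slide=[
    [0,0,0],
    [0,0,0],
    [0,0,0],
    [0,0,0],
    [0,0,0],
  ],
  twist=[
    [0,0.13,0],
    [0,0.26,0],
    [0,0.39,0],
    [0,0.52,0],
    [0,0.52,0],
  ],
)

```text
t: 19.45
tool_pos: [0.4192, -0.1188, 0.1441]
orientation: [-2.973, -0.29, -0.794]
wrist_force: [0.0, 0.2, -4.6]
width: 0.34
finger_force: 50.0
```

Emit:
arm_command(
  slide=[
    [0,0,0],
    [0,0,0],
    [0,0,0],
    [0,0,0],
    [0,0,0],
  ],
  twist=[
    [0,0,0],
    [0,0,0],
    [0,0,0],
    [0,0,0],
    [0,0,0],
  ],
)

```text
t: 19.95
tool_pos: [0.421, -0.1189, 0.1448]
orientation: [-2.973, -0.296, -0.791]
wrist_force: [-0.0, 0.6, -3.8]
width: 0.339
finger_force: 50.0
```

Emit:
arm_command(
  slide=[
    [0,0,0],
    [0,0,0],
    [0,0,0],
    [0,0,0],
    [0,0,0],
  ],
  twist=[
    [0,0,0],
    [0,0,0],
    [0,0,0],
    [0,0,0],
    [0,0,0],
  ],
)

```text
t: 20.45
tool_pos: [0.4206, -0.1192, 0.1447]
orientation: [-2.974, -0.293, -0.791]
wrist_force: [0.5, -0.1, -3.8]
width: 0.339
finger_force: 50.0
```

Emit:
arm_command(
  slide=[
    [0,0,0],
    [0,0,0],
    [0,0,0],
    [0,0,0],
    [0,0,0],
  ],
  twist=[
    [0,-0.13,0],
    [0,-0.26,0],
    [0,-0.39,0],
    [0,-0.52,0],
    [0,-0.52,0],
  ],
)

```text
t: 20.95
tool_pos: [0.4241, -0.1188, 0.1449]
orientation: [3.124, 0.315, -0.001]
wrist_force: [-0.1, 0.0, -4.2]
width: 0.338
finger_force: 50.0
```

Emit:
arm_command(
  slide=[
    [0,0,0],
    [0,0,0],
    [0,0,0],
    [0,0,0],
    [0,0,0],
  ],
  twist=[
    [0,0,0],
    [0,0,0],
    [0,0,0],
    [0,0,0],
    [0,0,0],
  ],
)

```text
t: 21.45
tool_pos: [0.42, -0.1196, 0.1449]
orientation: [3.127, 0.306, 0.001]
wrist_force: [0.4, 0.2, -3.6]
width: 0.339
finger_force: 50.0
```

```bash
python3 tq.py
```

```text
[ 0.421 -0.119  0.145] w 0.34 F world [ 0.05  0.38 -3.86] M tool [ 0.034  0.029 -0.008] sd [0.028 0.033 0.023] pitch z-axis [-0.  0. -1.]
```

View pics/top2.png

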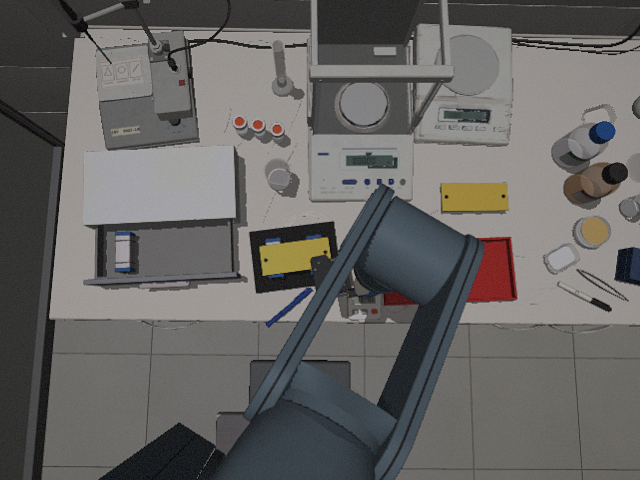

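Settled readings give −0.061 and then +0.029, so c is loose and goes to the tray. The tray's right edge, at about (513,240), hasn't moved. I'll recheck d against the others with settled readings.

Emit:
arm_command(
  slide=[
    [-1,20,0],
    [-2,40,0],
    [-3,60,0],
    [-5,80,0],
    [-6,103,0],
  ],
  twist=[
    [0,0,0.03],
    [0,0,0.06],
    [0,0,0.09],
    [0,0,0.12],
    [0,0,0.14],
  ],
)

```text
t: 22.45
tool_pos: [0.4348, -0.2218, 0.1445]
orientation: [-3.14, -0.088, 0.001]
wrist_force: [0.0, 1.1, -4.0]
width: 0.344
finger_force: 50.0
```

Emit:
arm_command(
  slide=[
    [0,0,10],
    [0,0,45],
    [0,0,80],
    [0,0,110],
    [0,0,122],
  ],
  twist=[
    [0,0,0],
    [0,0,0],
    [0,0,0],
    [0,0,0],
    [0,0,0],
  ],
)

```text
t: 22.95
tool_pos: [0.4328, -0.2192, 0.0197]
orientation: [-3.136, -0.09, 0.007]
wrist_force: [0.5, 0.1, -3.4]
width: 0.343
finger_force: 50.0
```

Emit:
arm_command(
  slide=[
    [0,0,2],
    [0,0,5],
    [0,0,8],
    [0,0,11],
    [0,0,12],
  ],
  twist=[
    [0,0,0],
    [0,0,0],
    [0,0,0],
    [0,0,0],
    [0,0,0],
  ],
)

```text
t: 23.45
tool_pos: [0.4352, -0.2216, 0.0111]
orientation: [3.14, 0.089, 0.001]
wrist_force: [1.1, 0.1, -3.5]
width: 0.341
finger_force: 50.0
```

Run:
```python
from h import *
cv2.imwrite("pics/w6.png",cv2.cvtColor(snapshot("wrist"),4))
s=arm.get_state();p,r=now();print(p,r.as_rotvec(),s["width"],s["finger_force"],s["wrist_force"])
```

```text
[ 0.43504904 -0.22151266  0.01093911] [3.13986737e+00 8.91590409e-02 8.70585236e-04] 0.33706925650057257 49.99369919300079 [-0.4835308  -0.38315087 -3.87661677]
```

View pics/w6.png

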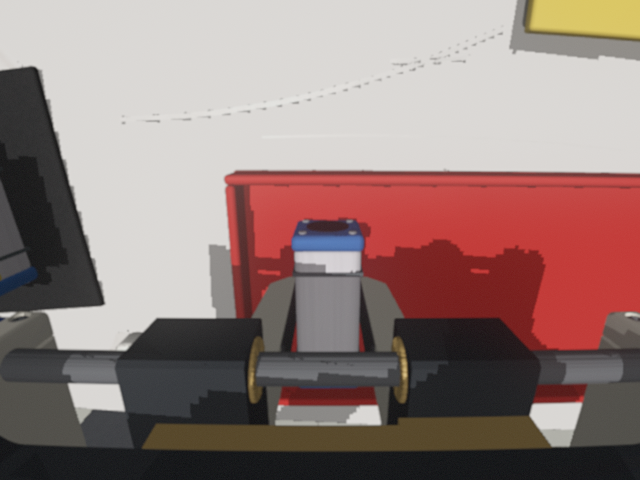

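c is inside the tray, clear of the walls (left wall at about column 245). I'll release it and go over the plate.

Emit:
arm_command(
  slide=[
    [0,0,1],
    [0,0,2],
    [0,0,2],
    [0,0,2],
    [0,0,2],
  ],
  twist=[
    [0,0,0],
    [0,0,0],
    [0,0,0],
    [0,0,0],
    [0,0,0],
  ],
)

```text
t: 24.0
tool_pos: [0.4349, -0.2214, 0.0087]
orientation: [3.14, 0.089, 0.0]
wrist_force: [-0.0, 0.2, -3.4]
width: 0.342
finger_force: 50.0
```

Emit:
arm_command(
  slide=[
    [0,0,0],
    [0,0,0],
    [0,0,0],
    [0,0,0],
    [0,0,0],
  ],
  twist=[
    [0,0,0],
    [0,0,0],
    [0,0,0],
    [0,0,0],
    [0,0,0],
  ],
  jaw=44,
)

```text
t: 24.5
tool_pos: [0.435, -0.2215, 0.0088]
orientation: [3.14, 0.089, 0.0]
wrist_force: [0.5, 0.1, 0.8]
width: 0.443
finger_force: 0.0
```

Emit:
arm_command(
  slide=[
    [0,0,-10],
    [0,0,-50],
    [0,0,-95],
    [0,0,-140],
    [0,0,-185],
  ],
  twist=[
    [0,0,0],
    [0,0,0],
    [0,0,0],
    [0,0,0],
    [0,0,0],
  ],
)

```text
t: 25.0
tool_pos: [0.4345, -0.221, 0.1963]
orientation: [3.14, 0.089, 0.001]
wrist_force: [0.8, -0.8, -0.1]
width: 0.441
finger_force: 0.0
```

Emit:
arm_command(
  slide=[
    [8,-45,0],
    [16,-90,0],
    [24,-135,0],
    [32,-180,0],
    [40,-224,0],
  ],
  twist=[
    [0,0,0],
    [0,0,0],
    [0,0,0],
    [0,0,0],
    [0,0,0],
  ],
  jaw=95,
)

```text
t: 25.5
tool_pos: [0.4619, 0.0063, 0.1946]
orientation: [3.14, 0.089, 0.002]
wrist_force: [-0.1, 0.0, 0.2]
width: 0.819
finger_force: 0.0
```

Emit:
arm_command(
  slide=[
    [0,0,0],
    [0,0,0],
    [0,0,0],
    [0,0,0],
    [0,0,0],
  ],
  twist=[
    [0,0,0],
    [0,0,0],
    [0,0,0],
    [0,0,0],
    [0,0,0],
  ],
)

```text
t: 26.0
tool_pos: [0.4621, 0.0032, 0.1937]
orientation: [3.14, 0.085, -0.0]
wrist_force: [-0.7, -0.5, 0.2]
width: 0.954
finger_force: 0.0
```

Run:
```python
from h import *
ci=camera_info("wrist");im=cv2.cvtColor(snapshot("wrist"),4);cv2.imwrite("pics/w7.png",im)
H,S,V=cv2.split(cv2.cvtColor(im,cv2.COLOR_BGR2HSV).astype(int))
yel=(abs(H-26)<6)&(S>120)&(V>90)
m=yel.copy();m[300:]=0;m[:,450:]=0;c=rect(ci,m,.042);print("plate w",c)
m=yel.copy();m[:,:500]=0;m[300:]=0;print("rest w",m.sum(),rect(ci,m,.024) if m.any() else "")
it=cv2.imread("pics/top2.png");h=cv2.cvtColor(it,cv2.COLOR_BGR2HSV).astype(int)
m=(abs(h[...,0]-26)<6)&(h[...,1]>150)&(h[...,2]>90);m[:,400:]=0;print("plate top",rect(camera_info("top"),m,.042))
p,r=now();print(p,r.as_rotvec());go(p,r,[c[0]/1000,c[1]/1000,.037],down(c[4]+90))
```

```text
plate w [463.1   7.3  61.2 141.2   8.5]
rest w 34 [ 569.9 -295.7    3.1   11.7  -72.9]
plate top [486.9 -39.6  27.8  43.2  11.5]
[0.46206476 0.00336851 0.19363728] [ 3.14035756e+00  8.57267672e-02 -2.37352506e-04]
slide [  1.3  -3.9 156.6] twist [-0.     0.    -1.665]
```

Emit:
arm_command(
  slide=[
    [1,-4,0],
    [1,-4,0],
    [1,-4,0],
    [1,-4,0],
    [1,-4,0],
  ],
  twist=[
    [0,0,-0.14],
    [0,0,-0.28],
    [0,0,-0.42],
    [0,0,-0.56],
    [0,0,-0.7],
  ],
)

```text
t: 26.55
tool_pos: [0.4628, 0.0079, 0.1936]
orientation: [-2.917, -1.167, 0.0]
wrist_force: [-0.2, 0.2, 0.3]
width: 0.95
finger_force: 0.0
```

Emit:
arm_command(
  slide=[
    [0,0,0],
    [0,0,0],
    [0,0,0],
    [0,0,0],
    [0,0,0],
  ],
  twist=[
    [0,0,-0.14],
    [0,0,-0.28],
    [0,0,-0.42],
    [0,0,-0.56],
    [0,0,-0.7],
  ],
)

```text
t: 27.05
tool_pos: [0.4629, 0.0078, 0.1936]
orientation: [-2.34, -2.096, 0.0]
wrist_force: [-0.4, 0.1, 0.2]
width: 0.951
finger_force: 0.0
```

Emit:
arm_command(
  slide=[
    [0,0,0],
    [0,0,20],
    [0,0,50],
    [0,0,70],
    [0,0,90],
  ],
  twist=[
    [0,0,-0.13],
    [0,0,-0.265],
    [0,0,-0.265],
    [0,0,-0.265],
    [0,0,-0.265],
  ],
)

```text
t: 27.55
tool_pos: [0.4626, 0.0079, 0.1027]
orientation: [-2.049, -2.381, 0.0]
wrist_force: [1.0, 0.4, 0.1]
width: 0.952
finger_force: 0.0
```

Run:
```python
from h import *
snapshot("side");snapshot("side");snapshot("side")
p,r=now();print(p,r.as_rotvec());go(p,r,[.463,.007,.037],down(98.5))
```

```text
[0.46191268 0.00819721 0.10281858] [-2.04714434e+00 -2.37950001e+00  2.30014682e-03]
slide [-1.4  1.1 65.8] twist [-0.003 -0.001  0.002]
```

Emit:
arm_command(
  slide=[
    [0,0,20],
    [0,0,40],
    [0,0,55],
    [0,0,62],
    [0,0,66],
  ],
  twist=[
    [0,0,0],
    [0,0,0],
    [0,0,0],
    [0,0,0],
    [0,0,0],
  ],
)

```text
t: 28.2
tool_pos: [0.4635, 0.0083, 0.0381]
orientation: [2.048, 2.382, 0.001]
wrist_force: [-0.4, 0.7, -0.2]
width: 0.947
finger_force: 0.0
```

Emit:
arm_command(
  slide=[
    [0,0,0],
    [0,0,0],
    [0,0,0],
    [0,0,0],
    [0,0,0],
  ],
  twist=[
    [0,0,0],
    [0,0,0],
    [0,0,0],
    [0,0,0],
    [0,0,0],
  ],
  jaw=0,
  force=30,
)

```text
t: 28.7
tool_pos: [0.4632, 0.0085, 0.0381]
orientation: [2.047, 2.382, 0.001]
wrist_force: [0.2, 0.8, 3.8]
width: 0.637
finger_force: 30.0
```

Emit:
arm_command(
  slide=[
    [0,0,0],
    [0,0,-3],
    [0,0,-15],
    [0,0,-40],
    [0,0,-65],
  ],
  twist=[
    [0,0,0],
    [0,0,0],
    [0,0,0],
    [0,0,0],
    [0,0,0],
  ],
)

```text
t: 29.2
tool_pos: [0.462, 0.0088, 0.1028]
orientation: [-2.046, -2.381, 0.002]
wrist_force: [0.2, -0.5, -1.8]
width: 0.635
finger_force: 30.0
```

Run:
```python
from h import *
cv2.imwrite("pics/w8.png",cv2.cvtColor(snapshot("wrist"),4));snapshot("side")
s=arm.get_state();p,r=now();print(p,r.as_rotvec(),s["width"],s["finger_force"],s["wrist_force"])
go(p,r,[.5955,-.366,.102],down(90.9))
```

```text
[0.46494653 0.00820137 0.10537554] [2.04419112 2.37903841 0.00418054] 0.6387100912801167 29.999230206012726 [-0.27318336 -0.69480408 -0.66819673]
slide [-389.6   72.7    4.5] twist [0.005 0.002 0.135]
```

View pics/w8.png

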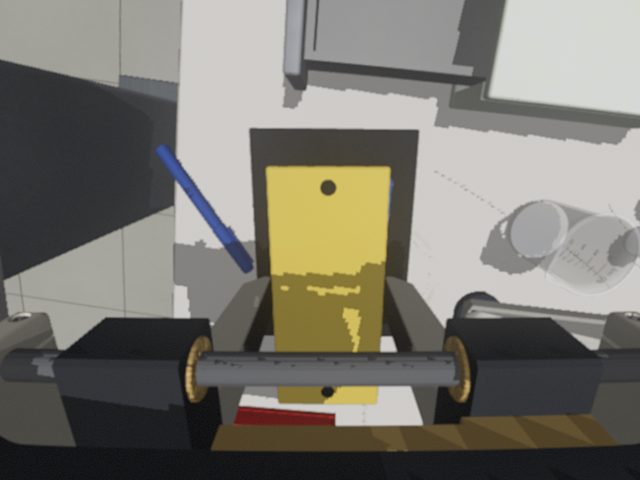

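The plate is held square, with holes at (328,187) and (328,391).

Run:
```python
from h import *
ci=camera_info("wrist");p,r=now()
P=px2w(ci,[(328,187),(328,391)],p[2]+.005);q=r.inv().apply(P-p)*1000;print("holes tool mm",q.round(1).tolist())
# yellow extents
im=cv2.imread("pics/w8.png");h=cv2.cvtColor(im,cv2.COLOR_BGR2HSV).astype(int);m=((abs(h[...,0]-26)<6)&(h[...,1]>120)&(h[...,2]>60));m[:160]=0;m[405:]=0
v=np.where(m[:,300:360].any(1))[0];print(v.min(),v.max(),r.inv().apply(px2w(ci,[(328,v.min()),(328,v.max())],p[2]+.005)-p).round(4).tolist())
t=camera_info("top")
for z in (0,.06,.1): print(z,px2w(t,[(414,145),(510,145),(309,201),(412,201)],z)[:,:2].round(3).tolist())
```

```text
holes tool mm [[58.7, -0.3, -5.1], [-61.1, -0.3, -4.9]]
165 402 [[0.0691, -0.0003, -0.0051], [-0.0692, -0.0002, -0.0049]]
0 [[0.714, -0.248], [0.718, -0.458], [0.586, -0.021], [0.589, -0.241]]
0.06 [[0.693, -0.234], [0.696, -0.432], [0.573, -0.021], [0.576, -0.227]]
0.1 [[0.679, -0.224], [0.682, -0.414], [0.564, -0.02], [0.567, -0.218]]
```

Emit:
arm_command(
  slide=[
    [-20,0,-20],
    [-45,0,-40],
    [-75,0,-60],
    [-105,0,-70],
    [-135,0,-75],
  ],
  twist=[
    [0,0,0],
    [0,0,0],
    [0,0,0],
    [0,0,0],
    [0,0,0],
  ],
)

```text
t: 29.8
tool_pos: [0.4833, -0.126, 0.1778]
orientation: [2.047, 2.383, 0.0]
wrist_force: [-0.1, 0.6, -1.6]
width: 0.637
finger_force: 30.0
```

Emit:
arm_command(
  slide=[
    [-28,0,0],
    [-56,0,0],
    [-84,0,0],
    [-112,0,0],
    [-135,0,0],
  ],
  twist=[
    [0,0,0],
    [0,0,0],
    [0,0,0],
    [0,0,0],
    [0,0,0],
  ],
)

```text
t: 30.3
tool_pos: [0.503, -0.2595, 0.1761]
orientation: [-2.047, -2.381, 0.0]
wrist_force: [-0.3, -0.0, -1.2]
width: 0.636
finger_force: 30.0
```

Emit:
arm_command(
  slide=[
    [-20,0,0],
    [-40,0,0],
    [-60,0,0],
    [-65,0,0],
    [-65,0,0],
  ],
  twist=[
    [0,0,0.03],
    [0,0,0.06],
    [0,0,0.1],
    [0,0,0.135],
    [0,0,0.135],
  ],
)

```text
t: 30.8
tool_pos: [0.5129, -0.3227, 0.1767]
orientation: [-2.205, -2.236, -0.0]
wrist_force: [0.4, -0.0, -0.1]
width: 0.638
finger_force: 30.0
```

Run:
```python
from h import *
for _ in range(3):snapshot("side")
p,r=now();ci=camera_info("wrist");im=cv2.cvtColor(snapshot("wrist"),4);cv2.imwrite("pics/w9.png",im)
cv2.imwrite("pics/side9.png",cv2.cvtColor(snapshot("side"),4))
s=arm.get_state();print(p,r.as_rotvec(),s["width"],s["finger_force"])
print("rest px predicted",w2px(ci,[[.5955+a,-.366+b,.024] for a,b in((-.03,-.07),(-.03,.07),(.03,.07),(.03,-.07))]).round(0).tolist())
go(p,r,[.5955,-.366,.18],down(90.9))
```

```text
[ 0.51305585 -0.32142129  0.17735832] [-2.20170321e+00 -2.23943684e+00 -4.65820528e-04] 0.6370608402008229 29.999290108680725
rest px predicted [[375.0, 328.0], [383.0, 200.0], [444.0, 201.0], [429.0, 328.0]]
slide [-46.   81.7  -2.7] twist [-0.001 -0.001  0.001]
```

View pics/w9.png

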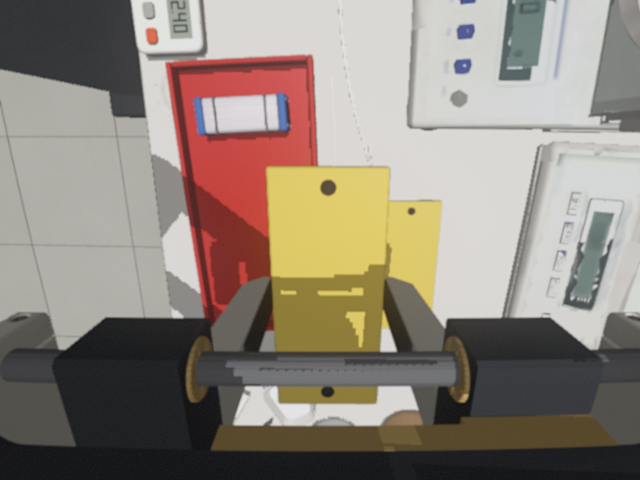

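The cartridge lies square in the tray. The rest's far corner is at (440,201) and its hole at (411,211).

Run:
```python
from h import *
ci=camera_info("wrist");im=cv2.imread("pics/w9.png")
c=im[180:345,360:460];g=cv2.cvtColor(c,cv2.COLOR_BGR2HSV).astype(int)
m=(abs(g[...,0]-26)<6)&(g[...,1]>110)&(g[...,2]>60)
pts=[]
for row in range(30,140,6):
    v=np.where(m[row])[0]
    if len(v): pts.append((360+v.max()+.5,180+row))
P=px2w(ci,pts,.024)[:,:2];f=np.polyfit(P[:,1],P[:,0],1);print("edge x=",f, "yaw",-np.degrees(np.arctan(f[0])),"res",np.std(P[:,0]-np.polyval(f,P[:,1])).round(4), "x at -.366",np.polyval(f,-.366)-.03)
print("top edge",[ (u,180+np.where(m[:,u-360])[0].min()) for u in (400,420,435)])
print(px2w(ci,[(411,211),(415,200.5)],.024))
t=cv2.imread("pics/top0.png");h=cv2.cvtColor(t,cv2.COLOR_BGR2HSV).astype(int)
m=(abs(h[...,0]-26)<6)&(h[...,1]>150)&(h[...,2]>90);m[:,:400]=0
ys,xs=np.where(m);print(xs.min(),xs.max(),ys.min(),ys.max())
# holes in the top view
c=t[180:215,438:512];d=cv2.cvtColor(c,cv2.COLOR_BGR2GRAY);k=(d<70)&(cv2.erode(cv2.morphologyEx(m[180:215,438:512].astype(np.uint8),cv2.MORPH_CLOSE,np.ones((7,7))),np.ones((3,3)))>0)
yy,xx=np.where(k);
for sel in (xx<37,xx>=37):
    if sel.any(): print("hole",px2w(camera_info("top"),[(438+xx[sel].mean(),180+yy[sel].mean())],.024))
```

```text
edge x= [0.19713762 0.69008266] yaw -11.15215128486641 res 0.0121 x at -.366 0.5879302905235619
top edge [(400, np.int64(202)), (420, np.int64(201)), (435, np.int64(202))]
[[ 0.59406058 -0.30645276  0.024     ]
 [ 0.59705745 -0.29602311  0.024     ]]
441 507 183 210
hole [[ 0.60041074 -0.30260931  0.024     ]]
hole [[ 0.59746354 -0.42732487  0.024     ]]
```

Run:
```python
from h import *
ci=camera_info("wrist");im=cv2.imread("pics/w9.png").astype(int)
b=im[...,2]-im[...,0] # yellow: R>>B
pts=[]
for v in range(205,322,4):
    row=b[v,418:470];k=np.where((row[:-1]>=50)&(row[1:]<50))[0]
    if len(k): i=k[0];pts.append((418+i+(row[i]-50)/(row[i]-row[i+1]),v))
print(np.round(pts,1)[::5].tolist())
P=px2w(ci,pts,.024)[:,:2]
l=cv2.fitLine(P.astype(np.float32),cv2.DIST_HUBER,0,.001,.01).ravel();print("yaw",-np.degrees(np.arctan(l[0]/l[1])),"centre x at y=-.366",l[2]+(-.366-l[3])*l[0]/l[1]-.03)
it=cv2.imread("pics/top0.png").astype(int);t=camera_info("top");b=it[...,2]-it[...,0]
for nm,rng,up in (("back",(178,192),1),("front",(204,218),0)):
    pts=[]
    for u in range(446,504,3):
        c=b[rng[0]:rng[1],u];k=np.where((c[:-1]<60)&(c[1:]>=60) if up else (c[:-1]>=60)&(c[1:]<60))[0]
        if len(k): i=k[0];pts.append((u,rng[0]+i+(60-c[i])/(c[i+1]-c[i])))
    P=px2w(t,pts,.024)[:,:2];l=cv2.fitLine(P.astype(np.float32),cv2.DIST_HUBER,0,.001,.01).ravel();print(nm,"yaw",-np.degrees(np.arctan(l[0]/l[1])),"x at -.366",l[2]+(-.366-l[3])*l[0]/l[1])
```

```text
[[441.4, 205.0], [439.6, 225.0], [437.7, 245.0], [435.8, 265.0], [434.0, 285.0], [432.1, 305.0]]
yaw 1.3434683 centre x at y=-.366 0.59482825
back yaw 1.1578443 x at -.366 0.62530386
front yaw 1.1740524 x at -.366 0.5662187
```

Emit:
arm_command(
  slide=[
    [-9,16,0],
    [-18,32,0],
    [-27,48,0],
    [-37,65,0],
    [-46,82,0],
  ],
  twist=[
    [0,0,-0.004],
    [0,0,-0.004],
    [0,0,-0.004],
    [0,0,-0.004],
    [0,0,-0.004],
  ],
)

```text
t: 31.55
tool_pos: [0.5967, -0.3669, 0.1779]
orientation: [2.198, 2.244, 0.0]
wrist_force: [0.4, 0.0, -0.9]
width: 0.637
finger_force: 30.0
```

Emit:
arm_command(
  slide=[
    [0,0,20],
    [0,0,50],
    [0,0,80],
    [0,0,100],
    [0,0,115],
  ],
  twist=[
    [0,0,0],
    [0,0,0],
    [0,0,0],
    [0,0,0],
    [0,0,0],
  ],
)

```text
t: 32.05
tool_pos: [0.5955, -0.366, 0.0609]
orientation: [-2.197, -2.243, 0.0]
wrist_force: [-0.0, 0.1, -1.0]
width: 0.636
finger_force: 30.0
```

Emit:
arm_command(
  slide=[
    [0,0,0],
    [0,0,0],
    [0,0,0],
    [0,0,0],
    [0,0,0],
  ],
  twist=[
    [0,0,0],
    [0,0,0],
    [0,0,0],
    [0,0,0],
    [0,0,0],
  ],
)

```text
t: 32.55
tool_pos: [0.5965, -0.3677, 0.0638]
orientation: [2.198, 2.242, 0.0]
wrist_force: [0.2, 0.1, -0.8]
width: 0.637
finger_force: 30.0
```

Run:
```python
from h import *
P=[now()[0]]
for _ in range(2):snapshot("side");P.append(now()[0])
p=np.mean(P,0);r=now()[1];print(p,r.as_rotvec());go(p,r,[.5953,-.366,.026],down(91.2))
```

```text
[ 0.59631843 -0.36759274  0.06358677] [2.19844444e+00 2.24275167e+00 1.55823991e-04]
slide [ 1.6 -1.  37.6] twist [ 0.001  0.001 -0.001]
```

Emit:
arm_command(
  slide=[
    [2,-1,10],
    [2,-1,20],
    [2,-1,28],
    [2,-1,34],
    [2,-1,37],
  ],
  twist=[
    [0,0,0],
    [0,0,0],
    [0,0,0],
    [0,0,0],
    [0,0,0],
  ],
)

```text
t: 33.15
tool_pos: [0.5944, -0.3648, 0.0259]
orientation: [-2.198, -2.243, 0.001]
wrist_force: [-5.8, 5.1, 21.3]
width: 0.633
finger_force: 30.0
```

Emit:
arm_command(
  slide=[
    [0,0,0],
    [0,0,0],
    [0,0,1],
    [0,0,1],
    [0,0,1],
  ],
  twist=[
    [0,0,0],
    [0,0,0],
    [0,0,0],
    [0,0,0],
    [0,0,0],
  ],
)

```text
t: 33.65
tool_pos: [0.5944, -0.3649, 0.0261]
orientation: [-2.198, -2.243, 0.001]
wrist_force: [-4.7, 2.9, 10.3]
width: 0.636
finger_force: 30.0
```

Emit:
arm_command(
  slide=[
    [0,0,0],
    [0,0,0],
    [0,0,0],
    [0,0,0],
    [0,0,0],
  ],
  twist=[
    [0,0,0],
    [0,0,0],
    [0,0,0],
    [0,0,0],
    [0,0,0],
  ],
  jaw=85,
)

```text
t: 34.15
tool_pos: [0.5949, -0.3653, 0.0244]
orientation: [-2.199, -2.243, -0.0]
wrist_force: [-0.5, 0.1, -0.0]
width: 0.852
finger_force: 0.0
```

Emit:
arm_command(
  slide=[
    [0,0,-20],
    [0,0,-60],
    [0,0,-100],
    [0,0,-140],
    [0,0,-170],
  ],
  twist=[
    [0,0,0],
    [0,0,0],
    [0,0,0],
    [0,0,0],
    [0,0,0],
  ],
)

```text
t: 34.65
tool_pos: [0.5955, -0.3657, 0.1978]
orientation: [2.197, 2.241, 0.0]
wrist_force: [0.7, 0.2, -0.3]
width: 0.854
finger_force: 0.0
```

Emit:
arm_command(
  slide=[
    [20,-22,0],
    [45,-35,0],
    [75,-55,0],
    [110,-65,0],
    [145,-70,0],
  ],
  twist=[
    [0,0,0.13],
    [0,0,0.26],
    [0,0,0.39],
    [0,0,0.52],
    [0,0,0.65],
  ],
)

```text
t: 35.15
tool_pos: [0.5209, -0.2207, 0.1947]
orientation: [-2.805, -1.415, 0.0]
wrist_force: [0.5, -0.7, -0.8]
width: 0.845
finger_force: 0.0
```

Run:
```python
from h import *
snapshot("side");snapshot("side")
t=cv2.cvtColor(snapshot("top"),4);cv2.imwrite("pics/top3.png",t);ci=camera_info("top")
h=cv2.cvtColor(t,cv2.COLOR_BGR2HSV).astype(int);m=(abs(h[...,0]-26)<6)&(h[...,1]>150)&(h[...,2]>90);m[:,:400]=0;m[240:]=0;print("plate",rect(ci,m,.03))
p,r=now();print(p,r.as_rotvec());go(p,r,[.44,0,.2],down(8.5))
```

```text
plate [ 574.  -413.4   25.8   55.6   22.5]
[ 0.52185015 -0.21994112  0.19518563] [2.79797842e+00 1.42792691e+00 5.16798432e-04]
slide [ 130.1 -195.3   -4.9] twist [ 0.    -0.     0.795]
```

Emit:
arm_command(
  slide=[
    [13,-20,0],
    [26,-39,0],
    [39,-59,0],
    [52,-78,0],
    [65,-98,0],
  ],
  twist=[
    [0,0,0.08],
    [0,0,0.16],
    [0,0,0.24],
    [0,0,0.32],
    [0,0,0.4],
  ],
  jaw=62,
)

```text
t: 35.8
tool_pos: [0.4815, -0.1119, 0.1947]
orientation: [3.028, 0.835, 0.0]
wrist_force: [0.0, -0.3, 0.4]
width: 0.619
finger_force: 0.0
```

Emit:
arm_command(
  slide=[
    [5,-29,0],
    [11,-57,0],
    [22,-115,0],
    [22,-115,0],
    [22,-115,0],
  ],
  twist=[
    [0,0,0.13],
    [0,0,0.26],
    [0,0,0.395],
    [0,0,0.395],
    [0,0,0.395],
  ],
)

```text
t: 36.3
tool_pos: [0.441, -0.0011, 0.1949]
orientation: [3.132, 0.237, 0.001]
wrist_force: [-0.1, -0.3, -0.6]
width: 0.62
finger_force: 0.0
```

Emit:
arm_command(
  slide=[
    [0,0,0],
    [0,0,0],
    [0,0,0],
    [0,0,0],
    [0,0,0],
  ],
  twist=[
    [0,0,0],
    [0,0,0],
    [0,0,0],
    [0,0,0],
    [0,0,0],
  ],
)

```text
t: 36.8
tool_pos: [0.441, -0.0021, 0.1945]
orientation: [3.133, 0.228, -0.0]
wrist_force: [0.2, 0.2, 0.3]
width: 0.623
finger_force: 0.0
```

Run:
```python
from h import *
p,r=now();ci=camera_info("wrist");np.save("cw2.npy",ci,allow_pickle=True)
im=cv2.cvtColor(snapshot("wrist"),4);t=cv2.cvtColor(snapshot("top"),4);cv2.imwrite("pics/top4.png",t)
print(p,r.as_rotvec())
c1=im[100:330,130:450];c2=t[160:310,375:525]
a=cv2.resize(c1,None,fx=1.5,fy=1.5,interpolation=2);b=cv2.resize(c2,(300,300),interpolation=2)
o=np.zeros((345,780,3),np.uint8);o[:345,:480]=a;o[:300,480:]=b;cv2.imwrite("pics/m4.png",o)
```

```text
[ 0.44095364 -0.00209949  0.1945393 ] [ 3.13331069e+00  2.27865342e-01 -3.75833866e-04]
```

View pics/m4.png

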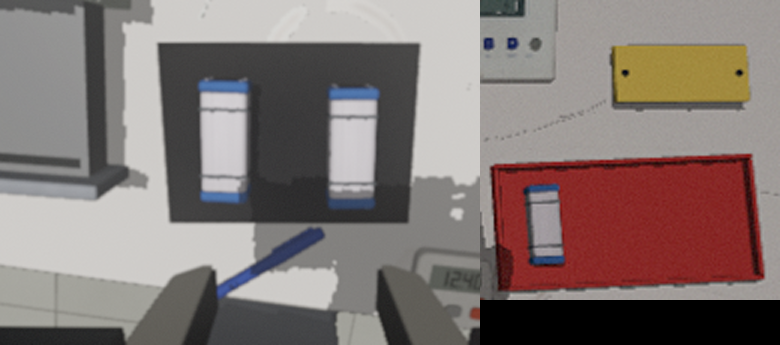

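The plate lies square on the rest. The lower cartridges are at crop (224,141) and (353,148).

Run:
```python
from h import *
ci=np.load("cw2.npy",allow_pickle=True).item()
for n,L in (("left",[(200,83),(249,83),(247,201),(201,201)]),("right",[(329,90),(378,90),(375,207),(330,207)])):
    P=px2w(ci,np.array(L)/1.5+[130,100],.036)[:,:2]*1000;e=P[0]+P[1]-P[2]-P[3];print(n,P.mean(0).round(1),"yaw",np.degrees(np.arctan2(e[1],e[0])).round(1),"len",(np.linalg.norm(e)/2).round(1))
    p,r=now();go(p,r,[*(P.mean(0)/1000),.0085],down(8.5))
t=cv2.imread("pics/top4.png");c=camera_info("top");h=cv2.cvtColor(t,cv2.COLOR_BGR2HSV).astype(int)
m=(abs(h[...,0]-26)<6)&(h[...,1]>150)&(h[...,2]>90);m[:,:400]=0;print("plate",rect(c,m,.03))
m=((h[...,0]<6)|(h[...,0]>174))&(h[...,1]>150);m[:220]=0;m[:,:375]=0;m[:,530:]=0;print("tray",rect(c,m,.024))
```

```text
left [459.5  49.6] yaw 5.8 len 77.6
slide [ 25.9 -48.2 186.1] twist [-0.     0.    -0.003]
right [467.5 -34.3] yaw 9.6 len 77.3
slide [ 21.6  36.  186.1] twist [-0.     0.    -0.003]
plate [ 594.1 -365.6   57.6  139.4    0.9]
tray [ 440.  -306.2  128.4  270.2    3.2]
```

Emit:
arm_command(
  slide=[
    [11,18,30],
    [22,36,60],
    [22,36,100],
    [22,36,140],
    [22,36,160],
  ],
  twist=[
    [0,0,0],
    [0,0,0],
    [0,0,0],
    [0,0,0],
    [0,0,0],
  ],
)

```text
t: 37.4
tool_pos: [0.4658, -0.0336, 0.0317]
orientation: [-3.132, -0.228, 0.007]
wrist_force: [-0.1, 1.2, 0.1]
width: 0.624
finger_force: 0.0
```

Emit:
arm_command(
  slide=[
    [0,0,8],
    [0,0,15],
    [0,0,20],
    [0,0,24],
    [0,0,26],
  ],
  twist=[
    [0,0,0],
    [0,0,0],
    [0,0,0],
    [0,0,0],
    [0,0,0],
  ],
)

```text
t: 37.9
tool_pos: [0.4684, -0.0341, 0.0091]
orientation: [3.133, 0.229, 0.002]
wrist_force: [0.5, -0.1, 0.6]
width: 0.619
finger_force: 0.0
```

Emit:
arm_command(
  slide=[
    [0,0,0],
    [0,0,0],
    [0,0,0],
    [0,0,0],
    [0,0,0],
  ],
  twist=[
    [0,0,0],
    [0,0,0],
    [0,0,0],
    [0,0,0],
    [0,0,0],
  ],
  jaw=0,
  force=50,
)

```text
t: 38.4
tool_pos: [0.4681, -0.0342, 0.0089]
orientation: [3.133, 0.229, 0.001]
wrist_force: [0.0, -1.4, 2.6]
width: 0.338
finger_force: 50.0
```

Emit:
arm_command(
  slide=[
    [0,0,-5],
    [0,0,-35],
    [0,0,-70],
    [0,0,-105],
    [0,0,-138],
  ],
  twist=[
    [0,0,0],
    [0,0,0],
    [0,0,0],
    [0,0,0],
    [0,0,0],
  ],
)

```text
t: 38.9
tool_pos: [0.467, -0.0335, 0.1478]
orientation: [-3.132, -0.229, 0.002]
wrist_force: [0.5, -0.0, -4.0]
width: 0.34
finger_force: 50.0
```

Run:
```python
from h import *
snapshot("side");s=arm.get_state();p,r=now();print(p,r.as_rotvec(),s["width"],s["finger_force"],s["wrist_force"])
go(p,r,[.42,-.12,.145],r)
```

```text
[ 0.47018149 -0.03444767  0.15301777] [3.13062908 0.22907014 0.01106866] 0.3380248475421579 49.99829828739166 [ 3.54786217 -0.74344471  0.07094893]
slide [-62.2  77.3   7.8] twist [0. 0. 0.]
```

Emit:
arm_command(
  slide=[
    [-12,15,0],
    [-25,31,0],
    [-37,46,0],
    [-50,62,0],
    [-62,77,0],
  ],
  twist=[
    [0,0,0],
    [0,0,0],
    [0,0,0],
    [0,0,0],
    [0,0,0],
  ],
)

```text
t: 39.45
tool_pos: [0.4163, -0.1192, 0.1457]
orientation: [-3.132, -0.229, 0.003]
wrist_force: [-0.5, 0.3, -3.3]
width: 0.341
finger_force: 50.0
```

Emit:
arm_command(
  slide=[
    [0,0,0],
    [0,0,0],
    [0,0,0],
    [0,0,0],
    [0,0,0],
  ],
  twist=[
    [0,0.13,0],
    [0,0.26,0],
    [0,0.39,0],
    [0,0.52,0],
    [0,0.52,0],
  ],
)

```text
t: 39.95
tool_pos: [0.4155, -0.1178, 0.1449]
orientation: [-2.99, -0.214, -0.797]
wrist_force: [0.0, -0.3, -3.4]
width: 0.338
finger_force: 50.0
```

Emit:
arm_command(
  slide=[
    [0,0,0],
    [0,0,0],
    [0,0,0],
    [0,0,0],
    [0,0,0],
  ],
  twist=[
    [0,0,0],
    [0,0,0],
    [0,0,0],
    [0,0,0],
    [0,0,0],
  ],
)

```text
t: 40.45
tool_pos: [0.418, -0.1189, 0.1467]
orientation: [-2.992, -0.221, -0.795]
wrist_force: [-0.2, 0.6, -3.3]
width: 0.339
finger_force: 50.0
```

Emit:
arm_command(
  slide=[
    [0,0,0],
    [0,0,0],
    [0,0,0],
    [0,0,0],
    [0,0,0],
  ],
  twist=[
    [0,0,0],
    [0,0,0],
    [0,0,0],
    [0,0,0],
    [0,0,0],
  ],
)

```text
t: 40.95
tool_pos: [0.4176, -0.1192, 0.1467]
orientation: [-2.992, -0.219, -0.796]
wrist_force: [0.0, 0.0, -3.5]
width: 0.339
finger_force: 50.0
```

Emit:
arm_command(
  slide=[
    [0,0,0],
    [0,0,0],
    [0,0,0],
    [0,0,0],
    [0,0,0],
  ],
  twist=[
    [0,-0.13,0],
    [0,-0.26,0],
    [0,-0.39,0],
    [0,-0.52,0],
    [0,-0.52,0],
  ],
)

```text
t: 41.45
tool_pos: [0.4213, -0.119, 0.1468]
orientation: [3.132, 0.234, -0.001]
wrist_force: [0.8, -0.1, -4.1]
width: 0.34
finger_force: 50.0
```

Emit:
arm_command(
  slide=[
    [0,0,0],
    [0,0,0],
    [0,0,0],
    [0,0,0],
    [0,0,0],
  ],
  twist=[
    [0,0,0],
    [0,0,0],
    [0,0,0],
    [0,0,0],
    [0,0,0],
  ],
)

```text
t: 41.95
tool_pos: [0.4171, -0.1195, 0.1469]
orientation: [3.133, 0.226, 0.002]
wrist_force: [-0.7, -0.7, -4.4]
width: 0.339
finger_force: 50.0
```

```bash
sed -i 's/range(10)/range(8)/' tq.py; python3 tq.py
```

```text
[ 0.418 -0.119  0.147] w 0.338 F world [ 0.21  0.23 -4.18] M tool [0.02  0.045 0.003] sd [0.039 0.025 0.024] pitch z-axis [ 0.  0. -1.]
```

Emit:
arm_command(
  slide=[
    [0,0,0],
    [0,0,0],
    [0,0,0],
    [0,0,0],
    [0,0,0],
  ],
  twist=[
    [0,-0.13,0],
    [0,-0.26,0],
    [0,-0.39,0],
    [0,-0.52,0],
    [0,-0.52,0],
  ],
)

```text
t: 42.85
tool_pos: [0.4193, -0.1185, 0.143]
orientation: [2.991, 0.223, -0.805]
wrist_force: [-0.0, 0.6, -6.0]
width: 0.34
finger_force: 50.0
```

Emit:
arm_command(
  slide=[
    [0,0,0],
    [0,0,0],
    [0,0,0],
    [0,0,0],
    [0,0,0],
  ],
  twist=[
    [0,0,0],
    [0,0,0],
    [0,0,0],
    [0,0,0],
    [0,0,0],
  ],
)

```text
t: 43.35
tool_pos: [0.4175, -0.1194, 0.1476]
orientation: [2.993, 0.217, -0.792]
wrist_force: [-1.1, -0.2, -4.4]
width: 0.341
finger_force: 50.0
```

Emit:
arm_command(
  slide=[
    [0,0,0],
    [0,0,0],
    [0,0,0],
    [0,0,0],
    [0,0,0],
  ],
  twist=[
    [0,0,0],
    [0,0,0],
    [0,0,0],
    [0,0,0],
    [0,0,0],
  ],
)

```text
t: 43.85
tool_pos: [0.4177, -0.1191, 0.1466]
orientation: [2.992, 0.219, -0.796]
wrist_force: [-0.1, 0.4, -4.2]
width: 0.341
finger_force: 50.0
```

Emit:
arm_command(
  slide=[
    [0,0,0],
    [0,0,0],
    [0,0,0],
    [0,0,0],
    [0,0,0],
  ],
  twist=[
    [0,0.13,0],
    [0,0.26,0],
    [0,0.39,0],
    [0,0.52,0],
    [0,0.52,0],
  ],
)

```text
t: 44.35
tool_pos: [0.4139, -0.1182, 0.1466]
orientation: [-3.132, -0.225, 0.002]
wrist_force: [-0.4, 0.2, -4.3]
width: 0.344
finger_force: 50.0
```

Emit:
arm_command(
  slide=[
    [0,0,0],
    [0,0,0],
    [0,0,0],
    [0,0,0],
    [0,0,0],
  ],
  twist=[
    [0,0,0],
    [0,0,0],
    [0,0,0],
    [0,0,0],
    [0,0,0],
  ],
)

```text
t: 44.85
tool_pos: [0.418, -0.119, 0.1463]
orientation: [-3.133, -0.23, 0.002]
wrist_force: [-0.1, 0.6, -4.5]
width: 0.341
finger_force: 50.0
```

```bash
python3 tq.py
```

```text
[ 0.418 -0.119  0.147] w 0.344 F world [-0.3   0.   -4.23] M tool [ 0.024 -0.035  0.005] sd [0.032 0.034 0.035] pitch z-axis [ 0. -0. -1.]
```

The change is −0.08, so the right lower cartridge is loose and goes to the tray.

Emit:
arm_command(
  slide=[
    [-1,33,0],
    [-1,66,0],
    [-2,99,0],
    [-3,132,0],
    [-3,164,0],
  ],
  twist=[
    [0,0,0.02],
    [0,0,0.04],
    [0,0,0.06],
    [0,0,0.08],
    [0,0,0.09],
  ],
)

```text
t: 45.75
tool_pos: [0.4384, -0.2833, 0.1466]
orientation: [3.14, 0.086, 0.0]
wrist_force: [0.7, -0.9, -4.4]
width: 0.34
finger_force: 50.0
```

Emit:
arm_command(
  slide=[
    [0,0,10],
    [0,0,40],
    [0,0,70],
    [0,0,90],
    [0,0,100],
  ],
  twist=[
    [0,0,0],
    [0,0,0],
    [0,0,0],
    [0,0,0],
    [0,0,0],
  ],
)

```text
t: 46.25
tool_pos: [0.4372, -0.2803, 0.0445]
orientation: [-3.137, -0.088, 0.004]
wrist_force: [-0.4, 1.1, -3.4]
width: 0.339
finger_force: 50.0
```

Run:
```python
from h import *
cv2.imwrite("pics/w10.png",cv2.cvtColor(snapshot("wrist"),4));snapshot("side")
s=arm.get_state();p,r=now();print(p,r.as_rotvec(),s["width"],s["finger_force"])
go(p,r,[.4387,-.2822,.0095],down(3.2))
```

```text
[ 0.43767069 -0.28072395  0.04535819] [-3.13798075 -0.087961    0.00343084] 0.34114408174238686 49.99791204929352
slide [ 1.   1.6 35.9] twist [-0.002  0.002  0.   ]
```

View pics/w10.png

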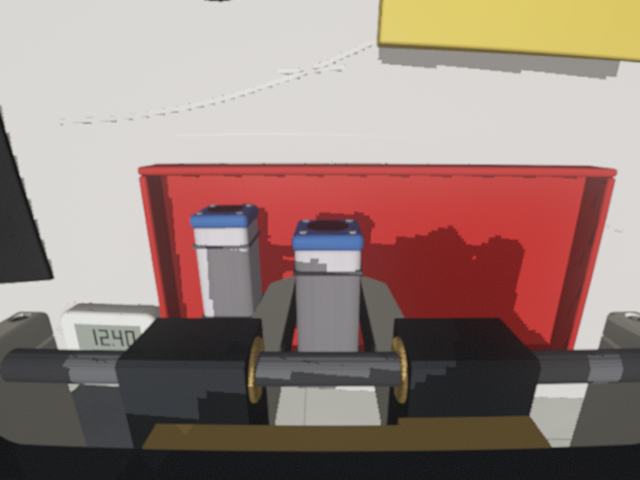

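The finger just clears the neighbour (its right side is at about column 262). I'll lower, release, and go to the left lower cartridge.

Emit:
arm_command(
  slide=[
    [0,2,8],
    [0,2,16],
    [0,2,24],
    [0,2,30],
    [0,2,34],
  ],
  twist=[
    [0,0,0],
    [0,0,0],
    [0,0,0],
    [0,0,0],
    [0,0,0],
  ],
)

```text
t: 46.85
tool_pos: [0.4384, -0.2837, 0.012]
orientation: [-3.14, -0.088, 0.001]
wrist_force: [0.8, -0.5, -4.5]
width: 0.34
finger_force: 50.0
```

Emit:
arm_command(
  slide=[
    [0,0,1],
    [0,0,2],
    [0,0,2],
    [0,0,2],
    [0,0,2],
  ],
  twist=[
    [0,0,0],
    [0,0,0],
    [0,0,0],
    [0,0,0],
    [0,0,0],
  ],
)

```text
t: 47.35
tool_pos: [0.4388, -0.284, 0.0109]
orientation: [3.14, 0.088, 0.001]
wrist_force: [0.0, 0.4, -3.5]
width: 0.34
finger_force: 50.0
```

Emit:
arm_command(
  slide=[
    [0,0,0],
    [0,0,0],
    [0,0,0],
    [0,0,0],
    [0,0,0],
  ],
  twist=[
    [0,0,0],
    [0,0,0],
    [0,0,0],
    [0,0,0],
    [0,0,0],
  ],
  jaw=43,
)

```text
t: 47.85
tool_pos: [0.4387, -0.284, 0.0108]
orientation: [3.14, 0.088, 0.0]
wrist_force: [-0.9, -0.8, 0.1]
width: 0.43
finger_force: 0.0
```

Emit:
arm_command(
  slide=[
    [0,0,-10],
    [0,0,-45],
    [0,0,-80],
    [0,0,-115],
    [0,0,-150],
  ],
  twist=[
    [0,0,0],
    [0,0,0],
    [0,0,0],
    [0,0,0],
    [0,0,0],
  ],
)

```text
t: 48.35
tool_pos: [0.4385, -0.2837, 0.1629]
orientation: [3.14, 0.088, 0.001]
wrist_force: [0.8, -0.2, -0.1]
width: 0.429
finger_force: 0.0
```

Run:
```python
from h import *
snapshot("side");p,r=now();print(p,r.as_rotvec());go(p,r,[.4595,.0496,.16],down(7.2))
```

```text
[ 0.44105258 -0.28604064  0.16892292] [3.13276863 0.08786929 0.01127495]
slide [  37.2 -334.1    6.6] twist [ 0.008 -0.007 -0.07 ]
```

Emit:
arm_command(
  slide=[
    [4,-33,0],
    [8,-66,0],
    [12,-99,0],
    [16,-132,0],
    [20,-166,0],
  ],
  twist=[
    [0,0,0],
    [0,0,0],
    [0,0,0],
    [0,0,0],
    [0,0,0],
  ],
  jaw=62,
)

```text
t: 48.9
tool_pos: [0.4493, -0.1158, 0.1612]
orientation: [3.14, 0.087, 0.001]
wrist_force: [1.4, -0.9, -0.7]
width: 0.618
finger_force: 0.0
```

Emit:
arm_command(
  slide=[
    [4,-33,0],
    [8,-66,0],
    [12,-99,0],
    [16,-132,0],
    [20,-166,0],
  ],
  twist=[
    [0,0,-0.02],
    [0,0,-0.04],
    [0,0,-0.06],
    [0,0,-0.07],
    [0,0,-0.07],
  ],
)

```text
t: 49.4
tool_pos: [0.46, 0.0512, 0.1613]
orientation: [3.135, 0.198, 0.001]
wrist_force: [0.4, -1.3, -1.1]
width: 0.621
finger_force: 0.0
```

Emit:
arm_command(
  slide=[
    [0,0,10],
    [0,0,45],
    [0,0,80],
    [0,0,110],
    [0,0,130],
  ],
  twist=[
    [0,0,0],
    [0,0,0],
    [0,0,0],
    [0,0,0],
    [0,0,0],
  ],
)

```text
t: 49.9
tool_pos: [0.4587, 0.0493, 0.0288]
orientation: [-3.135, -0.197, 0.004]
wrist_force: [0.6, 0.2, -0.1]
width: 0.617
finger_force: 0.0
```

Emit:
arm_command(
  slide=[
    [0,0,7],
    [0,0,13],
    [0,0,18],
    [0,0,22],
    [0,0,22],
  ],
  twist=[
    [0,0,0],
    [0,0,0],
    [0,0,0],
    [0,0,0],
    [0,0,0],
  ],
)

```text
t: 50.4
tool_pos: [0.4602, 0.0498, 0.0088]
orientation: [3.135, 0.197, 0.001]
wrist_force: [0.9, 0.2, -0.2]
width: 0.619
finger_force: 0.0
```

Emit:
arm_command(
  slide=[
    [0,0,0],
    [0,0,0],
    [0,0,0],
    [0,0,0],
    [0,0,0],
  ],
  twist=[
    [0,0,0],
    [0,0,0],
    [0,0,0],
    [0,0,0],
    [0,0,0],
  ],
  jaw=0,
)

```text
t: 50.9
tool_pos: [0.4603, 0.0498, 0.0089]
orientation: [3.135, 0.198, 0.001]
wrist_force: [-0.4, -0.8, 1.7]
width: 0.34
finger_force: 49.9
```

Emit:
arm_command(
  slide=[
    [0,0,-5],
    [0,0,-35],
    [0,0,-70],
    [0,0,-105],
    [0,0,-138],
  ],
  twist=[
    [0,0,0],
    [0,0,0],
    [0,0,0],
    [0,0,0],
    [0,0,0],
  ],
)

```text
t: 51.4
tool_pos: [0.4591, 0.0501, 0.1478]
orientation: [-3.135, -0.197, 0.002]
wrist_force: [0.8, -0.7, -3.7]
width: 0.34
finger_force: 49.9
```

Emit:
arm_command(
  slide=[
    [-12,34,0],
    [-24,67,0],
    [-36,100,0],
    [-48,134,0],
    [-60,165,0],
  ],
  twist=[
    [0,0,0],
    [0,0,0],
    [0,0,0],
    [0,0,0],
    [0,0,0],
  ],
)

```text
t: 51.9
tool_pos: [0.4201, -0.1223, 0.1464]
orientation: [-3.135, -0.197, 0.002]
wrist_force: [0.2, -0.3, -4.1]
width: 0.347
finger_force: 49.9
```

Emit:
arm_command(
  slide=[
    [0,0,0],
    [0,0,0],
    [0,0,0],
    [0,0,0],
    [0,0,0],
  ],
  twist=[
    [0,0.13,0],
    [0,0.26,0],
    [0,0.39,0],
    [0,0.52,0],
    [0,0.52,0],
  ],
)

```text
t: 52.4
tool_pos: [0.4191, -0.1199, 0.1453]
orientation: [-2.997, -0.185, -0.799]
wrist_force: [0.2, 0.5, -4.5]
width: 0.342
finger_force: 49.9
```

Emit:
arm_command(
  slide=[
    [0,0,0],
    [0,0,0],
    [0,0,0],
    [0,0,0],
    [0,0,0],
  ],
  twist=[
    [0,0,0],
    [0,0,0],
    [0,0,0],
    [0,0,0],
    [0,0,0],
  ],
)

```text
t: 52.9
tool_pos: [0.4216, -0.1211, 0.1467]
orientation: [-2.999, -0.191, -0.797]
wrist_force: [-0.7, -0.7, -4.3]
width: 0.339
finger_force: 49.9
```

Emit:
arm_command(
  slide=[
    [0,0,0],
    [0,0,0],
    [0,0,0],
    [0,0,0],
    [0,0,0],
  ],
  twist=[
    [0,0,0],
    [0,0,0],
    [0,0,0],
    [0,0,0],
    [0,0,0],
  ],
)

```text
t: 53.4
tool_pos: [0.4212, -0.1214, 0.1466]
orientation: [-2.999, -0.189, -0.798]
wrist_force: [-0.4, -0.7, -4.9]
width: 0.336
finger_force: 49.9
```

Emit:
arm_command(
  slide=[
    [0,0,0],
    [0,0,0],
    [0,0,0],
    [0,0,0],
    [0,0,0],
  ],
  twist=[
    [0,-0.13,0],
    [0,-0.26,0],
    [0,-0.39,0],
    [0,-0.52,0],
    [0,-0.52,0],
  ],
)

```text
t: 53.9
tool_pos: [0.425, -0.1213, 0.1467]
orientation: [3.134, 0.203, -0.001]
wrist_force: [0.5, 0.7, -4.3]
width: 0.341
finger_force: 49.9
```

Emit:
arm_command(
  slide=[
    [0,0,0],
    [0,0,0],
    [0,0,0],
    [0,0,0],
    [0,0,0],
  ],
  twist=[
    [0,0,0],
    [0,0,0],
    [0,0,0],
    [0,0,0],
    [0,0,0],
  ],
)

```text
t: 54.4
tool_pos: [0.4207, -0.1218, 0.147]
orientation: [3.135, 0.195, 0.002]
wrist_force: [0.7, 0.9, -5.3]
width: 0.34
finger_force: 49.9
```

```bash
python3 tq.py
```

```text
[ 0.421 -0.121  0.147] w 0.339 F world [ 0.48  0.08 -4.34] M tool [0.032 0.037 0.014] sd [0.051 0.021 0.026] pitch z-axis [ 0.  0. -1.]
```

Emit:
arm_command(
  slide=[
    [0,0,0],
    [0,0,0],
    [0,0,0],
    [0,0,0],
    [0,0,0],
  ],
  twist=[
    [0,-0.13,0],
    [0,-0.26,0],
    [0,-0.39,0],
    [0,-0.52,0],
    [0,-0.52,0],
  ],
)

```text
t: 55.3
tool_pos: [0.4228, -0.1207, 0.1429]
orientation: [2.998, 0.193, -0.807]
wrist_force: [-0.5, 0.7, -4.1]
width: 0.342
finger_force: 49.9
```

Emit:
arm_command(
  slide=[
    [0,0,0],
    [0,0,0],
    [0,0,0],
    [0,0,0],
    [0,0,0],
  ],
  twist=[
    [0,0,0],
    [0,0,0],
    [0,0,0],
    [0,0,0],
    [0,0,0],
  ],
)

```text
t: 55.8
tool_pos: [0.421, -0.1216, 0.1476]
orientation: [3.0, 0.188, -0.794]
wrist_force: [-0.4, -0.3, -3.8]
width: 0.344
finger_force: 49.9
```

Emit:
arm_command(
  slide=[
    [0,0,0],
    [0,0,0],
    [0,0,0],
    [0,0,0],
    [0,0,0],
  ],
  twist=[
    [0,0,0],
    [0,0,0],
    [0,0,0],
    [0,0,0],
    [0,0,0],
  ],
)

```text
t: 56.3
tool_pos: [0.4212, -0.1213, 0.1466]
orientation: [2.999, 0.189, -0.798]
wrist_force: [0.4, -0.1, -4.0]
width: 0.338
finger_force: 49.9
```

Emit:
arm_command(
  slide=[
    [0,0,0],
    [0,0,0],
    [0,0,0],
    [0,0,0],
    [0,0,0],
  ],
  twist=[
    [0,0.13,0],
    [0,0.26,0],
    [0,0.39,0],
    [0,0.52,0],
    [0,0.52,0],
  ],
)

```text
t: 56.8
tool_pos: [0.4173, -0.1203, 0.1466]
orientation: [-3.134, -0.194, 0.002]
wrist_force: [-1.3, -0.3, -3.9]
width: 0.341
finger_force: 49.9
```

Emit:
arm_command(
  slide=[
    [0,0,0],
    [0,0,0],
    [0,0,0],
    [0,0,0],
    [0,0,0],
  ],
  twist=[
    [0,0,0],
    [0,0,0],
    [0,0,0],
    [0,0,0],
    [0,0,0],
  ],
)

```text
t: 57.3
tool_pos: [0.4216, -0.1212, 0.1463]
orientation: [-3.135, -0.199, 0.002]
wrist_force: [0.6, -0.1, -4.2]
width: 0.34
finger_force: 49.9
```

```bash
python3 tq.py
python3 - <<'E'
from h import *
p,r=now();print(p,r.as_rotvec());go(p,r,[.4718,.236,.15],down(3.9))
E
```

```text
[ 0.421 -0.121  0.147] w 0.339 F world [-0.19 -0.28 -4.17] M tool [ 0.034 -0.028  0.029] sd [0.019 0.031 0.034] pitch z-axis [ 0. -0. -1.]
[ 0.42119757 -0.12141139  0.14672373] [3.13532206e+00 1.97268435e-01 8.84986981e-05]
slide [  95.  -348.3   -3.3] twist [ 0.    -0.     0.058]
```

```bash
python3 tq.py
```

```text
[ 0.421 -0.121  0.147] w 0.337 F world [-0.21 -0.08 -4.33] M tool [ 0.033 -0.025  0.005] sd [0.026 0.04  0.012] pitch z-axis [-0. -0. -1.]
```

Emit:
arm_command(
  slide=[
    [0,0,0],
    [0,0,0],
    [0,0,0],
    [0,0,0],
    [0,0,0],
  ],
  twist=[
    [0,0.13,0],
    [0,0.26,0],
    [0,0.39,0],
    [0,0.52,0],
    [0,0.52,0],
  ],
)

```text
t: 58.6
tool_pos: [0.4197, -0.1207, 0.1459]
orientation: [-2.998, -0.186, -0.801]
wrist_force: [-0.8, 0.7, -3.6]
width: 0.344
finger_force: 49.9
```

Emit:
arm_command(
  slide=[
    [0,0,0],
    [0,0,0],
    [0,0,0],
    [0,0,0],
    [0,0,0],
  ],
  twist=[
    [0,0,0],
    [0,0,0],
    [0,0,0],
    [0,0,0],
    [0,0,0],
  ],
)

```text
t: 59.1
tool_pos: [0.4216, -0.1211, 0.1468]
orientation: [-2.999, -0.191, -0.797]
wrist_force: [-0.0, 0.8, -4.4]
width: 0.343
finger_force: 49.9
```

Emit:
arm_command(
  slide=[
    [0,0,0],
    [0,0,0],
    [0,0,0],
    [0,0,0],
    [0,0,0],
  ],
  twist=[
    [0,0,0],
    [0,0,0],
    [0,0,0],
    [0,0,0],
    [0,0,0],
  ],
)

```text
t: 59.6
tool_pos: [0.4212, -0.1214, 0.1467]
orientation: [-2.999, -0.189, -0.798]
wrist_force: [0.3, -0.6, -5.4]
width: 0.342
finger_force: 49.9
```

Emit:
arm_command(
  slide=[
    [0,0,0],
    [0,0,0],
    [0,0,0],
    [0,0,0],
    [0,0,0],
  ],
  twist=[
    [0,-0.13,0],
    [0,-0.26,0],
    [0,-0.39,0],
    [0,-0.52,0],
    [0,-0.52,0],
  ],
)

```text
t: 60.1
tool_pos: [0.425, -0.1213, 0.1467]
orientation: [3.134, 0.203, -0.001]
wrist_force: [0.3, 0.1, -5.1]
width: 0.339
finger_force: 49.9
```

Emit:
arm_command(
  slide=[
    [0,0,0],
    [0,0,0],
    [0,0,0],
    [0,0,0],
    [0,0,0],
  ],
  twist=[
    [0,0,0],
    [0,0,0],
    [0,0,0],
    [0,0,0],
    [0,0,0],
  ],
)

```text
t: 60.6
tool_pos: [0.4207, -0.1217, 0.147]
orientation: [3.135, 0.195, 0.002]
wrist_force: [0.4, -0.1, -3.6]
width: 0.342
finger_force: 49.9
```

Emit:
arm_command(
  slide=[
    [0,0,0],
    [0,0,0],
    [0,0,0],
    [0,0,0],
    [0,0,0],
  ],
  twist=[
    [0,0,0],
    [0,0,0],
    [0,0,0],
    [0,0,0],
    [0,0,0],
  ],
)

```text
t: 61.1
tool_pos: [0.4212, -0.1213, 0.1466]
orientation: [-3.135, -0.198, 0.0]
wrist_force: [-0.0, -0.1, -4.0]
width: 0.34
finger_force: 49.9
```

```bash
python3 tq.py
```

```text
[ 0.421 -0.121  0.147] w 0.34 F world [ 0.07  0.   -4.49] M tool [0.016 0.021 0.   ] sd [0.014 0.028 0.018] pitch z-axis [-0.  0. -1.]
```

The result of −0.055 lies between the two cases. I'll add joint torques and read after hold calls, which costs no camera calls.

```bash
cat > rd.py <<'E'
from h import *
s=arm.get_state();print("My",R.from_rotvec(s["orientation"]).inv().apply(s["torque"])[1].round(3),"tau",s["tau"][[1,2,4]].round(4),"q",s["qpos"][[1,2,4]].round(4))
E
python3 rd.py; python3 -c "
from h import *
for _ in range(3): snapshot('side'); import rd"
```

```text
My 0.055 tau [-3.45785e+01 -2.68975e+01 -3.42000e-02] q [0.1241 1.8939 1.1235]
My -0.002 tau [-3.45782e+01 -2.68976e+01 -3.40000e-02] q [0.1241 1.8939 1.1236]
```

Emit:
arm_command(
  slide=[
    [0,0,0],
    [0,0,0],
    [0,0,0],
    [0,0,0],
    [0,0,0],
  ],
  twist=[
    [0,0,0],
    [0,0,0],
    [0,0,0],
    [0,0,0],
    [0,0,0],
  ],
)

```text
t: 62.15
tool_pos: [0.4212, -0.1214, 0.1466]
orientation: [-3.135, -0.197, 0.0]
wrist_force: [-0.3, 0.5, -3.9]
width: 0.341
finger_force: 49.9
```

```bash
python3 rd.py
```

```text
My -0.04 tau [-3.45846e+01 -2.68985e+01 -3.43000e-02] q [0.1241 1.894  1.1235]
```

Emit:
arm_command(
  slide=[
    [0,0,0],
    [0,0,0],
    [0,0,0],
    [0,0,0],
    [0,0,0],
  ],
  twist=[
    [0,-0.13,0],
    [0,-0.26,0],
    [0,-0.39,0],
    [0,-0.52,0],
    [0,-0.6,0],
  ],
)

```text
t: 62.65
tool_pos: [0.4228, -0.1212, 0.1458]
orientation: [2.958, 0.187, -0.92]
wrist_force: [0.1, -0.3, -5.3]
width: 0.342
finger_force: 49.9
```

Emit:
arm_command(
  slide=[
    [0,0,0],
    [0,0,0],
    [0,0,0],
    [0,0,0],
    [0,0,0],
  ],
  twist=[
    [0,0,0],
    [0,0,0],
    [0,0,0],
    [0,0,0],
    [0,0,0],
  ],
)

```text
t: 63.15
tool_pos: [0.421, -0.1216, 0.1475]
orientation: [2.961, 0.185, -0.912]
wrist_force: [-0.1, -0.0, -4.6]
width: 0.341
finger_force: 49.9
```

Emit:
arm_command(
  slide=[
    [0,0,0],
    [0,0,0],
    [0,0,0],
    [0,0,0],
    [0,0,0],
  ],
  twist=[
    [0,0,0],
    [0,0,0],
    [0,0,0],
    [0,0,0],
    [0,0,0],
  ],
)

```text
t: 63.65
tool_pos: [0.4212, -0.1214, 0.1466]
orientation: [2.96, 0.186, -0.916]
wrist_force: [-0.4, -0.1, -3.2]
width: 0.339
finger_force: 49.9
```

Emit:
arm_command(
  slide=[
    [0,0,0],
    [0,0,0],
    [0,0,0],
    [0,0,0],
    [0,0,0],
  ],
  twist=[
    [0,0.13,0],
    [0,0.26,0],
    [0,0.39,0],
    [0,0.52,0],
    [0,0.6,0],
  ],
)

```text
t: 64.15
tool_pos: [0.4199, -0.121, 0.1472]
orientation: [3.135, 0.197, 0.005]
wrist_force: [-0.0, -0.4, -4.1]
width: 0.34
finger_force: 49.9
```

Emit:
arm_command(
  slide=[
    [0,0,0],
    [0,0,0],
    [0,0,0],
    [0,0,0],
    [0,0,0],
  ],
  twist=[
    [0,0,0],
    [0,0,0],
    [0,0,0],
    [0,0,0],
    [0,0,0],
  ],
)

```text
t: 64.65
tool_pos: [0.4217, -0.1212, 0.1462]
orientation: [-3.135, -0.199, 0.002]
wrist_force: [-0.4, 0.6, -4.6]
width: 0.345
finger_force: 49.9
```

Emit:
arm_command(
  slide=[
    [0,0,0],
    [0,0,0],
    [0,0,0],
    [0,0,0],
    [0,0,0],
  ],
  twist=[
    [0,0,0],
    [0,0,0],
    [0,0,0],
    [0,0,0],
    [0,0,0],
  ],
)

```text
t: 65.15
tool_pos: [0.4212, -0.1214, 0.1467]
orientation: [3.135, 0.197, -0.0]
wrist_force: [-0.9, -0.6, -4.0]
width: 0.336
finger_force: 49.9
```

```bash
python3 rd.py
```

```text
My -0.083 tau [-34.5961 -26.9647  -0.1001] q [0.124  1.894  1.1236]
```

Emit:
arm_command(
  slide=[
    [0,0,0],
    [0,0,0],
    [0,0,0],
    [0,0,0],
    [0,0,0],
  ],
  twist=[
    [0,0,0],
    [0,0,0],
    [0,0,0],
    [0,0,0],
    [0,0,0],
  ],
)

```text
t: 65.65
tool_pos: [0.4212, -0.1214, 0.1467]
orientation: [-3.135, -0.197, -0.0]
wrist_force: [-0.3, 0.0, -4.3]
width: 0.345
finger_force: 49.9
```

```bash
python3 rd.py; python3 tq.py
```

```text
My -0.065 tau [-34.653  -26.9655  -0.0999] q [0.1241 1.894  1.1235]
[ 0.421 -0.121  0.147] w 0.341 F world [ 0.21 -0.05 -4.27] M tool [ 0.036 -0.045  0.012] sd [0.025 0.033 0.025] pitch z-axis [ 0.  0. -1.]
```

Joint torque is far cleaner. τ5 goes from −0.034 to −0.100 and all joints agree, so the moment really changed and this one looks loose. I'll place it in the tray, then re-test d as the reference.

Emit:
arm_command(
  slide=[
    [-1,40,0],
    [-3,85,0],
    [-4,130,0],
    [-6,178,0],
    [-7,223,0],
  ],
  twist=[
    [0,0,0.02],
    [0,0,0.04],
    [0,0,0.06],
    [0,0,0.07],
    [0,0,0.07],
  ],
)

```text
t: 66.55
tool_pos: [0.4422, -0.3456, 0.1465]
orientation: [3.14, 0.087, 0.0]
wrist_force: [1.3, 0.3, -3.9]
width: 0.341
finger_force: 49.9
```

Emit:
arm_command(
  slide=[
    [0,0,0],
    [0,0,0],
    [0,0,0],
    [0,0,0],
    [0,0,0],
  ],
  twist=[
    [0,0,0],
    [0,0,0],
    [0,0,0],
    [0,0,0],
    [0,0,0],
  ],
)

```text
t: 67.05
tool_pos: [0.4424, -0.3423, 0.1469]
orientation: [-3.14, -0.09, -0.0]
wrist_force: [0.8, 0.5, -4.5]
width: 0.339
finger_force: 49.9
```

Run:
```python
from h import *
ci=camera_info("wrist");p,r=now();im=cv2.cvtColor(snapshot("wrist"),4);cv2.imwrite("pics/w11.png",im)
h=cv2.cvtColor(im,cv2.COLOR_BGR2HSV).astype(int);m=((h[...,0]<6)|(h[...,0]>174))&(h[...,1]>140);m[310:]=0
m=cv2.morphologyEx(m.astype(np.uint8),cv2.MORPH_CLOSE,np.ones((9,9)))
c=max(cv2.findContours(m,0,2)[0],key=cv2.contourArea);a=cv2.approxPolyDP(c,6,True)[:,0];print(a.tolist())
T=np.array([440,-306.2])/1000;y=np.radians(3.2);A=np.array([[np.cos(y),-np.sin(y)],[np.sin(y),np.cos(y)]])
C=np.array([T+A@np.array(v) for v in((.065,.135),(.065,-.135),(-.065,-.135),(-.065,.135))]);print("pred",w2px(ci,np.c_[C,[.024]*4]).round(0).tolist())
print(p,r.as_rotvec());go(p,r,[.442,-.344,.011],down(3.2))
```

```text
[[133, 161], [153, 296], [262, 296], [270, 282], [291, 274], [300, 219], [356, 219], [365, 236], [364, 275], [384, 281], [394, 296], [431, 296], [444, 161]]
pred [[129.0, 158.0], [446.0, 158.0], [432.0, 297.0], [151.0, 296.0]]
[ 0.44239852 -0.3423256   0.14687245] [-3.14022214e+00 -8.97567751e-02 -1.22587413e-04]
slide [ -0.5   1.7 135.9] twist [-0.    -0.     0.001]
```

Tray is where expected, within 3 mm. I'll place it.

Emit:
arm_command(
  slide=[
    [0,1,30],
    [0,1,65],
    [0,1,100],
    [0,1,120],
    [0,1,130],
  ],
  twist=[
    [0,0,0],
    [0,0,0],
    [0,0,0],
    [0,0,0],
    [0,0,0],
  ],
)

```text
t: 67.6
tool_pos: [0.4415, -0.3429, 0.0147]
orientation: [-3.138, -0.089, 0.003]
wrist_force: [-0.1, -0.0, -5.3]
width: 0.339
finger_force: 49.9
```

Emit:
arm_command(
  slide=[
    [0,0,2],
    [0,0,4],
    [0,0,6],
    [0,0,7],
    [0,0,7],
  ],
  twist=[
    [0,0,0],
    [0,0,0],
    [0,0,0],
    [0,0,0],
    [0,0,0],
  ],
)

```text
t: 68.1
tool_pos: [0.4426, -0.3448, 0.0103]
orientation: [3.139, 0.088, 0.001]
wrist_force: [-0.5, 0.3, -4.3]
width: 0.339
finger_force: 49.9
```

Emit:
arm_command(
  slide=[
    [0,0,0],
    [0,0,0],
    [0,0,0],
    [0,0,0],
    [0,0,0],
  ],
  twist=[
    [0,0,0],
    [0,0,0],
    [0,0,0],
    [0,0,0],
    [0,0,0],
  ],
  jaw=43,
)

```text
t: 68.6
tool_pos: [0.4424, -0.3446, 0.0098]
orientation: [3.14, 0.088, 0.0]
wrist_force: [0.1, -0.7, -0.0]
width: 0.427
finger_force: 0.0
```

Emit:
arm_command(
  slide=[
    [0,0,-10],
    [0,0,-45],
    [0,0,-80],
    [0,0,-115],
    [0,0,-160],
  ],
  twist=[
    [0,0,0],
    [0,0,0],
    [0,0,0],
    [0,0,0],
    [0,0,0],
  ],
)

```text
t: 69.1
tool_pos: [0.4416, -0.3436, 0.1707]
orientation: [-3.139, -0.088, 0.002]
wrist_force: [0.4, -0.5, -0.3]
width: 0.429
finger_force: 0.0
```

Emit:
arm_command(
  slide=[
    [9,-46,0],
    [18,-92,0],
    [27,-138,0],
    [36,-184,0],
    [40,-230,0],
  ],
  twist=[
    [0,0,0],
    [0,0,0],
    [0,0,0],
    [0,0,0],
    [0,0,0],
  ],
)

```text
t: 69.6
tool_pos: [0.4697, -0.1109, 0.1706]
orientation: [3.14, 0.087, 0.002]
wrist_force: [0.6, 0.1, -0.2]
width: 0.432
finger_force: 0.0
```

Emit:
arm_command(
  slide=[
    [3,-46,0],
    [6,-92,0],
    [9,-138,0],
    [12,-184,0],
    [15,-230,0],
  ],
  twist=[
    [0,0,0],
    [0,0,0],
    [0,0,0],
    [0,0,0],
    [0,0,0],
  ],
)

```text
t: 70.1
tool_pos: [0.4714, 0.1197, 0.1706]
orientation: [3.14, 0.088, 0.002]
wrist_force: [-0.0, 0.4, -0.3]
width: 0.427
finger_force: 0.0
```

Emit:
arm_command(
  slide=[
    [1,-46,0],
    [2,-92,0],
    [2,-138,0],
    [2,-184,0],
    [2,-220,0],
  ],
  twist=[
    [0,0,0],
    [0,0,0],
    [0,0,0],
    [0,0,0],
    [0,0,0],
  ],
)

```text
t: 70.6
tool_pos: [0.4607, 0.3403, 0.1705]
orientation: [-3.14, -0.09, -0.001]
wrist_force: [1.3, 0.1, -0.1]
width: 0.43
finger_force: 0.0
```

Emit:
arm_command(
  slide=[
    [0,0,0],
    [0,0,0],
    [0,0,0],
    [0,0,0],
    [0,0,0],
  ],
  twist=[
    [0,0,0],
    [0,0,0],
    [0,0,0],
    [0,0,0],
    [0,0,0],
  ],
)

```text
t: 71.1
tool_pos: [0.4617, 0.3365, 0.1699]
orientation: [3.14, 0.085, 0.0]
wrist_force: [0.1, 0.2, -0.4]
width: 0.429
finger_force: 0.0
```

Run:
```python
from h import *
p,r=now();print(p,r.as_rotvec(),arm.get_state()["width"]);go(p,r,[.4648,.3497,.0235],down(3.9))
```

```text
[0.46165393 0.33651179 0.16990515] [3.14039457e+00 8.48359971e-02 2.38260509e-04] 0.4294682627505307
slide [  3.8 -13.  146.4] twist [ 0.    -0.    -0.014]
```

Emit:
arm_command(
  slide=[
    [4,-13,0],
    [4,-13,30],
    [4,-13,70],
    [4,-13,105],
    [4,-13,125],
  ],
  twist=[
    [0,0,-0.014],
    [0,0,-0.014],
    [0,0,-0.014],
    [0,0,-0.014],
    [0,0,-0.014],
  ],
)

```text
t: 71.6
tool_pos: [0.4634, 0.3506, 0.0417]
orientation: [3.138, 0.11, -0.005]
wrist_force: [0.1, -0.8, 0.3]
width: 0.429
finger_force: 0.0
```

Emit:
arm_command(
  slide=[
    [0,0,6],
    [0,0,12],
    [0,0,18],
    [0,0,21],
    [0,0,21],
  ],
  twist=[
    [0,0,0],
    [0,0,0],
    [0,0,0],
    [0,0,0],
    [0,0,0],
  ],
)

```text
t: 72.1
tool_pos: [0.4648, 0.351, 0.0241]
orientation: [-3.139, -0.11, -0.001]
wrist_force: [-0.4, -0.6, 0.1]
width: 0.432
finger_force: 0.0
```

Emit:
arm_command(
  slide=[
    [0,0,0],
    [0,0,0],
    [0,0,0],
    [0,0,0],
    [0,0,0],
  ],
  twist=[
    [0,0,0],
    [0,0,0],
    [0,0,0],
    [0,0,0],
    [0,0,0],
  ],
  jaw=0,
)

```text
t: 72.6
tool_pos: [0.465, 0.3507, 0.0243]
orientation: [3.14, 0.11, 0.001]
wrist_force: [-0.4, -2.6, 4.9]
width: 0.34
finger_force: 50.0
```

Emit:
arm_command(
  slide=[
    [0,0,-5],
    [0,0,-35],
    [0,0,-75],
    [0,0,-115],
    [0,0,-145],
  ],
  twist=[
    [0,0,0],
    [0,0,0],
    [0,0,0],
    [0,0,0],
    [0,0,0],
  ],
)

```text
t: 73.1
tool_pos: [0.4644, 0.3513, 0.1705]
orientation: [-3.139, -0.11, -0.0]
wrist_force: [1.4, -0.5, -4.8]
width: 0.344
finger_force: 50.0
```

Emit:
arm_command(
  slide=[
    [0,0,0],
    [0,0,0],
    [0,0,0],
    [0,0,0],
    [0,0,0],
  ],
  twist=[
    [0,0.13,0],
    [0,0.26,0],
    [0,0.39,0],
    [0,0.52,0],
    [0,0.52,0],
  ],
)

```text
t: 73.6
tool_pos: [0.4582, 0.3486, 0.1642]
orientation: [-3.024, -0.111, -0.793]
wrist_force: [-1.4, -1.2, -4.7]
width: 0.341
finger_force: 50.0
```

Emit:
arm_command(
  slide=[
    [0,0,0],
    [0,0,0],
    [0,0,0],
    [0,0,0],
    [0,0,0],
  ],
  twist=[
    [0,0,0],
    [0,0,0],
    [0,0,0],
    [0,0,0],
    [0,0,0],
  ],
)

```text
t: 74.1
tool_pos: [0.4654, 0.3508, 0.1688]
orientation: [-3.017, -0.104, -0.802]
wrist_force: [-1.0, 0.5, -3.6]
width: 0.341
finger_force: 50.0
```

Emit:
arm_command(
  slide=[
    [0,0,0],
    [0,0,0],
    [0,0,0],
    [0,0,0],
    [0,0,0],
  ],
  twist=[
    [0,0,0],
    [0,0,0],
    [0,0,0],
    [0,0,0],
    [0,0,0],
  ],
)

```text
t: 74.6
tool_pos: [0.4645, 0.3509, 0.1687]
orientation: [-3.017, -0.105, -0.803]
wrist_force: [0.6, -0.2, -4.5]
width: 0.34
finger_force: 50.0
```

Emit:
arm_command(
  slide=[
    [0,0,0],
    [0,0,0],
    [0,0,0],
    [0,0,0],
    [0,0,0],
  ],
  twist=[
    [0,-0.13,0],
    [0,-0.26,0],
    [0,-0.39,0],
    [0,-0.52,0],
    [0,-0.52,0],
  ],
)

```text
t: 75.1
tool_pos: [0.4686, 0.3505, 0.1682]
orientation: [-3.14, -0.105, -0.001]
wrist_force: [-0.2, -0.4, -4.8]
width: 0.341
finger_force: 50.0
```

Emit:
arm_command(
  slide=[
    [0,0,0],
    [0,0,0],
    [0,0,0],
    [0,0,0],
    [0,0,0],
  ],
  twist=[
    [0,0,0],
    [0,0,0],
    [0,0,0],
    [0,0,0],
    [0,0,0],
  ],
)

```text
t: 75.6
tool_pos: [0.4639, 0.3511, 0.1691]
orientation: [-3.139, -0.111, -0.002]
wrist_force: [0.2, 0.1, -5.0]
width: 0.341
finger_force: 50.0
```

Emit:
arm_command(
  slide=[
    [0,0,0],
    [0,0,0],
    [0,0,0],
    [0,0,0],
    [0,0,0],
  ],
  twist=[
    [0,0,0],
    [0,0,0],
    [0,0,0],
    [0,0,0],
    [0,0,0],
  ],
)

```text
t: 76.1
tool_pos: [0.4646, 0.3508, 0.1686]
orientation: [3.14, 0.109, -0.0]
wrist_force: [-0.5, -0.9, -4.2]
width: 0.34
finger_force: 50.0
```

```bash
python3 rd.py;python3 tq.py; python3 rd.py
```

```text
My 0.056 tau [-5.06852e+01 -2.91748e+01 -4.65000e-02] q [0.3527 1.5295 1.2595]
[0.465 0.351 0.169] w 0.341 F world [-0.05 -0.01 -4.51] M tool [ 0.031  0.018 -0.004] sd [0.024 0.024 0.026] pitch z-axis [ 0.  0. -1.]
My 0.053 tau [-5.06337e+01 -2.91731e+01 -4.75000e-02] q [0.3525 1.5295 1.2596]
```

Emit:
arm_command(
  slide=[
    [0,0,0],
    [0,0,0],
    [0,0,0],
    [0,0,0],
    [0,0,0],
  ],
  twist=[
    [0,-0.13,0],
    [0,-0.26,0],
    [0,-0.39,0],
    [0,-0.52,0],
    [0,-0.52,0],
  ],
)

```text
t: 77.0
tool_pos: [0.4664, 0.3496, 0.1631]
orientation: [3.012, 0.1, -0.813]
wrist_force: [0.6, 0.1, -5.9]
width: 0.343
finger_force: 50.0
```

Emit:
arm_command(
  slide=[
    [0,0,0],
    [0,0,0],
    [0,0,0],
    [0,0,0],
    [0,0,0],
  ],
  twist=[
    [0,0,0],
    [0,0,0],
    [0,0,0],
    [0,0,0],
    [0,0,0],
  ],
)

```text
t: 77.5
tool_pos: [0.4642, 0.3512, 0.1701]
orientation: [3.019, 0.107, -0.799]
wrist_force: [0.6, 0.5, -4.1]
width: 0.339
finger_force: 50.0
```

Emit:
arm_command(
  slide=[
    [0,0,0],
    [0,0,0],
    [0,0,0],
    [0,0,0],
    [0,0,0],
  ],
  twist=[
    [0,0,0],
    [0,0,0],
    [0,0,0],
    [0,0,0],
    [0,0,0],
  ],
)

```text
t: 78.0
tool_pos: [0.4646, 0.3508, 0.1685]
orientation: [3.017, 0.105, -0.803]
wrist_force: [0.7, 0.5, -4.4]
width: 0.341
finger_force: 50.0
```

Emit:
arm_command(
  slide=[
    [0,0,0],
    [0,0,0],
    [0,0,0],
    [0,0,0],
    [0,0,0],
  ],
  twist=[
    [0,0.13,0],
    [0,0.26,0],
    [0,0.39,0],
    [0,0.52,0],
    [0,0.52,0],
  ],
)

```text
t: 78.5
tool_pos: [0.4596, 0.3504, 0.169]
orientation: [3.139, 0.114, -0.004]
wrist_force: [-1.9, 0.6, -4.4]
width: 0.343
finger_force: 50.0
```

Emit:
arm_command(
  slide=[
    [0,0,0],
    [0,0,0],
    [0,0,0],
    [0,0,0],
    [0,0,0],
  ],
  twist=[
    [0,0,0],
    [0,0,0],
    [0,0,0],
    [0,0,0],
    [0,0,0],
  ],
)

```text
t: 79.0
tool_pos: [0.4652, 0.3507, 0.1681]
orientation: [3.139, 0.108, -0.002]
wrist_force: [-0.2, 0.4, -4.0]
width: 0.342
finger_force: 50.0
```

Emit:
arm_command(
  slide=[
    [0,0,0],
    [0,0,0],
    [0,0,0],
    [0,0,0],
    [0,0,0],
  ],
  twist=[
    [0,0,0],
    [0,0,0],
    [0,0,0],
    [0,0,0],
    [0,0,0],
  ],
)

```text
t: 79.5
tool_pos: [0.4645, 0.3509, 0.1688]
orientation: [-3.14, -0.11, -0.0]
wrist_force: [0.4, -0.0, -4.4]
width: 0.34
finger_force: 50.0
```

```bash
python3 rd.py;python3 tq.py; python3 rd.py
```

```text
My -0.061 tau [-50.657  -29.2441  -0.1184] q [0.3523 1.5295 1.2596]
[0.465 0.351 0.169] w 0.342 F world [-0.22 -0.03 -4.45] M tool [ 0.037 -0.06   0.012] sd [0.039 0.016 0.038] pitch z-axis [ 0.  0. -1.]
My -0.043 tau [-50.7189 -29.2454  -0.1171] q [0.3525 1.5295 1.2596]
```

d shows the same change (τ5 −0.07), so I need an empty-hand baseline. I'll put it back down and repeat the motion empty.

Emit:
arm_command(
  slide=[
    [0,0,30],
    [0,0,65],
    [0,0,100],
    [0,0,130],
    [0,0,143],
  ],
  twist=[
    [0,0,0],
    [0,0,0],
    [0,0,0],
    [0,0,0],
    [0,0,0],
  ],
)

```text
t: 80.4
tool_pos: [0.463, 0.3498, 0.0235]
orientation: [3.137, 0.11, -0.006]
wrist_force: [-8.2, -14.9, 81.3]
width: 0.339
finger_force: 50.0
```

Emit:
arm_command(
  slide=[
    [0,0,0],
    [0,0,1],
    [0,0,1],
    [0,0,1],
    [0,0,1],
  ],
  twist=[
    [0,0,0],
    [0,0,0],
    [0,0,0],
    [0,0,0],
    [0,0,0],
  ],
)

```text
t: 80.9
tool_pos: [0.4647, 0.351, 0.025]
orientation: [-3.139, -0.11, -0.001]
wrist_force: [0.5, 0.3, -3.5]
width: 0.343
finger_force: 50.0
```

Emit:
arm_command(
  slide=[
    [0,0,0],
    [0,0,0],
    [0,0,0],
    [0,0,0],
    [0,0,0],
  ],
  twist=[
    [0,0,0],
    [0,0,0],
    [0,0,0],
    [0,0,0],
    [0,0,0],
  ],
  jaw=43,
)

```text
t: 81.4
tool_pos: [0.4647, 0.3509, 0.0249]
orientation: [-3.14, -0.11, -0.001]
wrist_force: [1.0, 0.4, -0.4]
width: 0.431
finger_force: 0.0
```

Emit:
arm_command(
  slide=[
    [0,0,-10],
    [0,0,-45],
    [0,0,-80],
    [0,0,-115],
    [0,0,-144],
  ],
  twist=[
    [0,0,0],
    [0,0,0],
    [0,0,0],
    [0,0,0],
    [0,0,0],
  ],
)

```text
t: 81.9
tool_pos: [0.4649, 0.351, 0.1716]
orientation: [-3.139, -0.11, -0.003]
wrist_force: [-0.0, -0.0, 1.0]
width: 0.429
finger_force: 0.0
```

Emit:
arm_command(
  slide=[
    [0,0,0],
    [0,0,0],
    [0,0,0],
    [0,0,0],
    [0,0,0],
  ],
  twist=[
    [0,0.13,0],
    [0,0.26,0],
    [0,0.39,0],
    [0,0.52,0],
    [0,0.52,0],
  ],
)

```text
t: 82.4
tool_pos: [0.4597, 0.3492, 0.1665]
orientation: [-3.021, -0.111, -0.798]
wrist_force: [-0.0, -0.1, -0.9]
width: 0.431
finger_force: 0.0
```

Emit:
arm_command(
  slide=[
    [0,0,0],
    [0,0,0],
    [0,0,0],
    [0,0,0],
    [0,0,0],
  ],
  twist=[
    [0,0,0],
    [0,0,0],
    [0,0,0],
    [0,0,0],
    [0,0,0],
  ],
)

```text
t: 82.9
tool_pos: [0.4654, 0.3508, 0.1688]
orientation: [-3.017, -0.104, -0.802]
wrist_force: [0.0, -0.2, 0.0]
width: 0.43
finger_force: 0.0
```

Emit:
arm_command(
  slide=[
    [0,0,0],
    [0,0,0],
    [0,0,0],
    [0,0,0],
    [0,0,0],
  ],
  twist=[
    [0,-0.13,0],
    [0,-0.26,0],
    [0,-0.39,0],
    [0,-0.52,0],
    [0,-0.52,0],
  ],
)

```text
t: 83.4
tool_pos: [0.4682, 0.3505, 0.1681]
orientation: [-3.139, -0.105, 0.003]
wrist_force: [0.9, -0.4, -0.2]
width: 0.431
finger_force: 0.0
```

Emit:
arm_command(
  slide=[
    [0,0,0],
    [0,0,0],
    [0,0,0],
    [0,0,0],
    [0,0,0],
  ],
  twist=[
    [0,0,0],
    [0,0,0],
    [0,0,0],
    [0,0,0],
    [0,0,0],
  ],
)

```text
t: 83.9
tool_pos: [0.4639, 0.3511, 0.1691]
orientation: [-3.139, -0.111, -0.001]
wrist_force: [0.3, 0.0, 0.0]
width: 0.431
finger_force: 0.0
```

Emit:
arm_command(
  slide=[
    [0,0,0],
    [0,0,0],
    [0,0,0],
    [0,0,0],
    [0,0,0],
  ],
  twist=[
    [0,0,0],
    [0,0,0],
    [0,0,0],
    [0,0,0],
    [0,0,0],
  ],
)

```text
t: 84.4
tool_pos: [0.4646, 0.3508, 0.1686]
orientation: [3.14, 0.11, -0.0]
wrist_force: [-0.3, 0.1, -0.3]
width: 0.43
finger_force: 0.0
```

```bash
python3 rd.py; sed -i 's/range(8)/range(6)/' tq.py;python3 tq.py
```

```text
My 0.027 tau [-48.1551 -27.4738  -0.0774] q [0.3526 1.5295 1.2596]
[0.465 0.351 0.169] w 0.431 F world [-0.16 -0.41  0.05] M tool [ 0.016 -0.02   0.011] sd [0.023 0.04  0.024] pitch z-axis [-0.  0. -1.]
```

Emit:
arm_command(
  slide=[
    [0,0,0],
    [0,0,0],
    [0,0,0],
    [0,0,0],
    [0,0,0],
  ],
  twist=[
    [0,-0.13,0],
    [0,-0.26,0],
    [0,-0.39,0],
    [0,-0.52,0],
    [0,-0.52,0],
  ],
)

```text
t: 85.2
tool_pos: [0.4659, 0.3495, 0.1633]
orientation: [3.011, 0.1, -0.815]
wrist_force: [-0.6, -0.1, -1.0]
width: 0.43
finger_force: 0.0
```

Emit:
arm_command(
  slide=[
    [0,0,0],
    [0,0,0],
    [0,0,0],
    [0,0,0],
    [0,0,0],
  ],
  twist=[
    [0,0,0],
    [0,0,0],
    [0,0,0],
    [0,0,0],
    [0,0,0],
  ],
)

```text
t: 85.7
tool_pos: [0.4642, 0.3511, 0.1701]
orientation: [3.018, 0.107, -0.799]
wrist_force: [-0.0, -0.2, -0.7]
width: 0.43
finger_force: 0.0
```

Emit:
arm_command(
  slide=[
    [0,0,0],
    [0,0,0],
    [0,0,0],
    [0,0,0],
    [0,0,0],
  ],
  twist=[
    [0,0.13,0],
    [0,0.26,0],
    [0,0.39,0],
    [0,0.52,0],
    [0,0.52,0],
  ],
)

```text
t: 86.2
tool_pos: [0.4603, 0.3508, 0.1699]
orientation: [-3.139, -0.114, -0.001]
wrist_force: [-0.8, -0.3, -0.1]
width: 0.43
finger_force: 0.0
```

Emit:
arm_command(
  slide=[
    [0,0,0],
    [0,0,0],
    [0,0,0],
    [0,0,0],
    [0,0,0],
  ],
  twist=[
    [0,0,0],
    [0,0,0],
    [0,0,0],
    [0,0,0],
    [0,0,0],
  ],
)

```text
t: 86.7
tool_pos: [0.4653, 0.3507, 0.168]
orientation: [3.139, 0.108, -0.002]
wrist_force: [-0.7, 1.0, -0.5]
width: 0.43
finger_force: 0.0
```

Emit:
arm_command(
  slide=[
    [0,0,0],
    [0,0,0],
    [0,0,0],
    [0,0,0],
    [0,0,0],
  ],
  twist=[
    [0,0,0],
    [0,0,0],
    [0,0,0],
    [0,0,0],
    [0,0,0],
  ],
)

```text
t: 87.2
tool_pos: [0.4645, 0.3509, 0.1687]
orientation: [-3.14, -0.11, -0.0]
wrist_force: [0.4, 0.0, 0.3]
width: 0.425
finger_force: 0.0
```

```bash
python3 rd.py;python3 tq.py
```

```text
My 0.014 tau [-48.0576 -27.4716  -0.0787] q [0.3524 1.5295 1.2596]
[0.465 0.351 0.169] w 0.429 F world [-0.15 -0.01  0.4 ] M tool [ 0.016  0.004 -0.008] sd [0.038 0.014 0.008] pitch z-axis [ 0.  0. -1.]
```

The empty-hand baseline shows no change, so the shift is real. As a last check on d I'll tilt it 8°, below the sliding threshold, and then 30°.

Emit:
arm_command(
  slide=[
    [0,0,30],
    [0,0,65],
    [0,0,100],
    [0,0,130],
    [0,0,144],
  ],
  twist=[
    [0,0,0],
    [0,0,0],
    [0,0,0],
    [0,0,0],
    [0,0,0],
  ],
)

```text
t: 88.0
tool_pos: [0.4628, 0.35, 0.0219]
orientation: [3.138, 0.11, -0.006]
wrist_force: [-0.3, -0.2, 0.6]
width: 0.433
finger_force: 0.0
```

Emit:
arm_command(
  slide=[
    [0,0,0],
    [0,0,0],
    [0,0,0],
    [0,0,0],
    [0,0,0],
  ],
  twist=[
    [0,0,0],
    [0,0,0],
    [0,0,0],
    [0,0,0],
    [0,0,0],
  ],
  jaw=0,
)

```text
t: 88.5
tool_pos: [0.4648, 0.351, 0.0254]
orientation: [-3.139, -0.11, -0.001]
wrist_force: [-0.9, -0.4, -4.0]
width: 0.342
finger_force: 50.0
```

Emit:
arm_command(
  slide=[
    [0,0,-5],
    [0,0,-35],
    [0,0,-75],
    [0,0,-115],
    [0,0,-144],
  ],
  twist=[
    [0,0,0],
    [0,0,0],
    [0,0,0],
    [0,0,0],
    [0,0,0],
  ],
)

```text
t: 89.0
tool_pos: [0.4652, 0.3512, 0.1721]
orientation: [-3.138, -0.11, -0.005]
wrist_force: [0.7, 0.0, -5.1]
width: 0.339
finger_force: 50.0
```

Emit:
arm_command(
  slide=[
    [0,0,0],
    [0,0,0],
    [0,0,0],
    [0,0,0],
    [0,0,0],
  ],
  twist=[
    [0,0,0],
    [0,0,0],
    [0,0,0],
    [0,0,0],
    [0,0,0],
  ],
)

```text
t: 89.5
tool_pos: [0.4638, 0.3504, 0.1668]
orientation: [3.138, 0.109, -0.005]
wrist_force: [0.2, 0.7, -3.5]
width: 0.341
finger_force: 50.0
```

Emit:
arm_command(
  slide=[
    [0,0,0],
    [0,0,0],
    [0,0,0],
    [0,0,0],
    [0,0,0],
  ],
  twist=[
    [0,0,0],
    [0,0,0],
    [0,0,0],
    [0,0,0],
    [0,0,0],
  ],
)

```text
t: 90.0
tool_pos: [0.4646, 0.3509, 0.1687]
orientation: [-3.14, -0.11, -0.0]
wrist_force: [-0.1, 0.7, -4.5]
width: 0.341
finger_force: 50.0
```

```bash
python3 rd.py
```

```text
My -0.065 tau [-50.6465 -29.2267  -0.116 ] q [0.3524 1.5294 1.2596]
```

Emit:
arm_command(
  slide=[
    [0,0,0],
    [0,0,0],
    [0,0,0],
    [0,0,0],
    [0,0,0],
  ],
  twist=[
    [0,0.05,0],
    [0,0.1,0],
    [0,0.14,0],
    [0,0.14,0],
    [0,0.14,0],
  ],
)

```text
t: 90.5
tool_pos: [0.4644, 0.351, 0.169]
orientation: [-3.127, -0.11, -0.218]
wrist_force: [-0.1, 0.1, -4.8]
width: 0.34
finger_force: 50.0
```

Emit:
arm_command(
  slide=[
    [0,0,0],
    [0,0,0],
    [0,0,0],
    [0,0,0],
    [0,0,0],
  ],
  twist=[
    [0,0,0],
    [0,0,0],
    [0,0,0],
    [0,0,0],
    [0,0,0],
  ],
)

```text
t: 91.0
tool_pos: [0.4647, 0.3508, 0.1686]
orientation: [-3.127, -0.109, -0.219]
wrist_force: [0.4, 0.0, -4.6]
width: 0.341
finger_force: 50.0
```

Emit:
arm_command(
  slide=[
    [0,0,0],
    [0,0,0],
    [0,0,0],
    [0,0,0],
    [0,0,0],
  ],
  twist=[
    [0,-0.05,0],
    [0,-0.1,0],
    [0,-0.14,0],
    [0,-0.14,0],
    [0,-0.14,0],
  ],
)

```text
t: 91.5
tool_pos: [0.4648, 0.3507, 0.1684]
orientation: [3.14, 0.109, 0.001]
wrist_force: [-0.0, -0.0, -4.5]
width: 0.342
finger_force: 50.0
```

Emit:
arm_command(
  slide=[
    [0,0,0],
    [0,0,0],
    [0,0,0],
    [0,0,0],
    [0,0,0],
  ],
  twist=[
    [0,0,0],
    [0,0,0],
    [0,0,0],
    [0,0,0],
    [0,0,0],
  ],
)

```text
t: 92.0
tool_pos: [0.4645, 0.3509, 0.1688]
orientation: [-3.14, -0.11, -0.0]
wrist_force: [-0.0, 0.7, -4.9]
width: 0.339
finger_force: 50.0
```

Emit:
arm_command(
  slide=[
    [0,0,0],
    [0,0,0],
    [0,0,0],
    [0,0,0],
    [0,0,0],
  ],
  twist=[
    [0,0,0],
    [0,0,0],
    [0,0,0],
    [0,0,0],
    [0,0,0],
  ],
)

```text
t: 92.5
tool_pos: [0.4646, 0.3508, 0.1687]
orientation: [-3.14, -0.11, -0.0]
wrist_force: [-0.8, 0.1, -4.6]
width: 0.338
finger_force: 50.0
```

```bash
python3 rd.py
```

```text
My -0.063 tau [-50.7114 -29.2375  -0.1104] q [0.3525 1.5295 1.2596]
```

Emit:
arm_command(
  slide=[
    [0,0,0],
    [0,0,0],
    [0,0,0],
    [0,0,0],
    [0,0,0],
  ],
  twist=[
    [0,0.13,0],
    [0,0.26,0],
    [0,0.39,0],
    [0,0.52,0],
    [0,0.52,0],
  ],
)

```text
t: 93.0
tool_pos: [0.4589, 0.3488, 0.1652]
orientation: [-3.023, -0.111, -0.795]
wrist_force: [-8.5, 0.3, -8.7]
width: 0.341
finger_force: 50.0
```

Emit:
arm_command(
  slide=[
    [0,0,0],
    [0,0,0],
    [0,0,0],
    [0,0,0],
    [0,0,0],
  ],
  twist=[
    [0,0,0],
    [0,0,0],
    [0,0,0],
    [0,0,0],
    [0,0,0],
  ],
)

```text
t: 93.5
tool_pos: [0.4655, 0.3508, 0.1688]
orientation: [-3.017, -0.104, -0.802]
wrist_force: [-0.8, 0.1, -5.5]
width: 0.341
finger_force: 50.0
```

Emit:
arm_command(
  slide=[
    [0,0,0],
    [0,0,0],
    [0,0,0],
    [0,0,0],
    [0,0,0],
  ],
  twist=[
    [0,-0.13,0],
    [0,-0.26,0],
    [0,-0.39,0],
    [0,-0.52,0],
    [0,-0.52,0],
  ],
)

```text
t: 94.0
tool_pos: [0.4689, 0.3505, 0.1682]
orientation: [-3.139, -0.105, -0.0]
wrist_force: [0.8, -0.1, -4.5]
width: 0.339
finger_force: 50.0
```

Emit:
arm_command(
  slide=[
    [0,0,0],
    [0,0,0],
    [0,0,0],
    [0,0,0],
    [0,0,0],
  ],
  twist=[
    [0,0,0],
    [0,0,0],
    [0,0,0],
    [0,0,0],
    [0,0,0],
  ],
)

```text
t: 94.5
tool_pos: [0.4639, 0.3511, 0.1691]
orientation: [-3.139, -0.111, -0.002]
wrist_force: [0.0, -0.3, -4.1]
width: 0.34
finger_force: 50.0
```

Emit:
arm_command(
  slide=[
    [0,0,0],
    [0,0,0],
    [0,0,0],
    [0,0,0],
    [0,0,0],
  ],
  twist=[
    [0,0,0],
    [0,0,0],
    [0,0,0],
    [0,0,0],
    [0,0,0],
  ],
)

```text
t: 95.0
tool_pos: [0.4646, 0.3508, 0.1686]
orientation: [3.14, 0.109, -0.0]
wrist_force: [-1.0, 0.1, -5.1]
width: 0.338
finger_force: 50.0
```

```bash
python3 rd.py; python3 -c "
from h import *
p,r=now();print(p,r.as_rotvec());go(p,r,[.445,-.401,.17],down(3.2))"
```

```text
My 0.03 tau [-5.06863e+01 -2.91752e+01 -4.69000e-02] q [0.3527 1.5294 1.2595]
[0.46462405 0.3508134  0.16857718] [ 3.13964196e+00  1.09493136e-01 -1.10191879e-04]
slide [-72.  748.6  -1.4] twist [0.    0.    0.014]
```

This confirms it: 8° gives almost no change, 30° gives +0.064, and an 8 N knock showed as the carrier hit its stop. All four cartridges are loose. I'll regrip d nearer its top for the last tray slot, which is narrow.

Emit:
arm_command(
  slide=[
    [0,0,35],
    [0,0,75],
    [0,0,110],
    [0,0,130],
    [0,0,138],
  ],
  twist=[
    [0,0,0],
    [0,0,0],
    [0,0,0],
    [0,0,0],
    [0,0,0],
  ],
)

```text
t: 95.5
tool_pos: [0.463, 0.35, 0.0281]
orientation: [3.138, 0.109, -0.007]
wrist_force: [-0.2, -0.3, -4.7]
width: 0.341
finger_force: 50.0
```

Emit:
arm_command(
  slide=[
    [0,0,2],
    [0,0,4],
    [0,0,6],
    [0,0,6],
    [0,0,6],
  ],
  twist=[
    [0,0,0],
    [0,0,0],
    [0,0,0],
    [0,0,0],
    [0,0,0],
  ],
)

```text
t: 96.0
tool_pos: [0.465, 0.3511, 0.0255]
orientation: [-3.139, -0.11, -0.002]
wrist_force: [0.1, 0.1, -4.6]
width: 0.337
finger_force: 50.0
```

Emit:
arm_command(
  slide=[
    [0,0,0],
    [0,0,0],
    [0,0,0],
    [0,0,-6],
    [0,0,-12],
  ],
  twist=[
    [0,0,0],
    [0,0,0],
    [0,0,0],
    [0,0,0],
    [0,0,0],
  ],
  jaw=43,
)

```text
t: 96.5
tool_pos: [0.4646, 0.3509, 0.0372]
orientation: [-3.14, -0.11, -0.0]
wrist_force: [-0.5, 0.6, 0.7]
width: 0.434
finger_force: 0.0
```

Emit:
arm_command(
  slide=[
    [0,0,0],
    [0,0,0],
    [0,0,0],
    [0,0,0],
    [0,0,0],
  ],
  twist=[
    [0,0,0],
    [0,0,0],
    [0,0,0],
    [0,0,0],
    [0,0,0],
  ],
)

```text
t: 97.0
tool_pos: [0.4644, 0.3508, 0.0364]
orientation: [3.14, 0.11, -0.001]
wrist_force: [0.5, 0.2, 0.1]
width: 0.432
finger_force: 0.0
```

Emit:
arm_command(
  slide=[
    [0,0,0],
    [0,0,0],
    [0,0,0],
    [0,0,0],
    [0,0,0],
  ],
  twist=[
    [0,0,0],
    [0,0,0],
    [0,0,0],
    [0,0,0],
    [0,0,0],
  ],
  jaw=0,
)

```text
t: 97.5
tool_pos: [0.4645, 0.3509, 0.0366]
orientation: [-3.14, -0.11, 0.0]
wrist_force: [0.2, 0.8, -0.6]
width: 0.336
finger_force: 50.0
```

```bash
python3 -c "
from h import *
s=arm.get_state();print(s['tool_pos'],s['width'],s['finger_force'])"
```

```text
[0.46452187 0.3508987  0.03655257] 0.3355165330563297 49.99691605567932
```

Emit:
arm_command(
  slide=[
    [0,0,-3],
    [0,0,-20],
    [0,0,-55],
    [0,0,-95],
    [0,0,-132],
  ],
  twist=[
    [0,0,0],
    [0,0,0],
    [0,0,0],
    [0,0,0],
    [0,0,0],
  ],
)

```text
t: 98.0
tool_pos: [0.4639, 0.3504, 0.1696]
orientation: [3.139, 0.11, -0.002]
wrist_force: [0.8, 0.6, -4.7]
width: 0.34
finger_force: 50.0
```

```bash
python3 -c "
from h import *
t=cv2.cvtColor(snapshot('top'),4);cv2.imwrite('pics/top5.png',t);c=camera_info('top');h=cv2.cvtColor(t,cv2.COLOR_BGR2HSV).astype(int)
m=((h[...,0]<6)|(h[...,0]>174))&(h[...,1]>150);m[:220]=0;m[:,:375]=0;m[:,540:]=0;print('tray',rect(c,m,.024))
m=(abs(h[...,0]-26)<6)&(h[...,1]>150)&(h[...,2]>90);m[:,:400]=0;print('plate',rect(c,m,.03))
s=arm.get_state();p,r=now();print(p,r.as_rotvec(),s['width'],s['finger_force']);go(p,r,[.4455,-.4005,.17],down(3.2))"
```

```text
tray [ 439.8 -306.3  128.5  270.4    3.1]
plate [ 594.1 -365.7   57.5  139.3    0.9]
[0.46710209 0.35211961 0.17668198] [-3.13598382 -0.1098849  -0.01349045] 0.3358125993901388 49.99599874019623
slide [-74.3 749.3   3.5] twist [-0.003 -0.009  0.014]
```

Emit:
arm_command(
  slide=[
    [-4,37,0],
    [-7,75,0],
    [-11,112,0],
    [-14,150,0],
    [-18,187,0],
  ],
  twist=[
    [0,0,0],
    [0,0,0],
    [0,0,0],
    [0,0,0],
    [0,0,0],
  ],
)

```text
t: 98.55
tool_pos: [0.4588, 0.1615, 0.168]
orientation: [3.139, 0.11, -0.002]
wrist_force: [1.1, -0.1, -4.4]
width: 0.342
finger_force: 50.0
```

Emit:
arm_command(
  slide=[
    [-4,37,0],
    [-7,75,0],
    [-11,112,0],
    [-14,150,0],
    [-18,187,0],
  ],
  twist=[
    [0,0,0],
    [0,0,0],
    [0,0,0],
    [0,0,0],
    [0,0,0],
  ],
)

```text
t: 99.05
tool_pos: [0.4539, -0.0262, 0.1681]
orientation: [-3.14, -0.11, 0.001]
wrist_force: [1.3, 0.3, -4.6]
width: 0.335
finger_force: 50.0
```

Emit:
arm_command(
  slide=[
    [-4,37,0],
    [-7,75,0],
    [-11,112,0],
    [-14,150,0],
    [-18,187,0],
  ],
  twist=[
    [0,0,0],
    [0,0,0],
    [0,0,0],
    [0,0,0],
    [0,0,0],
  ],
)

```text
t: 99.55
tool_pos: [0.449, -0.2138, 0.168]
orientation: [-3.139, -0.109, 0.001]
wrist_force: [0.9, -0.3, -5.6]
width: 0.339
finger_force: 50.0
```

Emit:
arm_command(
  slide=[
    [-4,40,0],
    [-7,80,0],
    [-11,120,0],
    [-14,155,0],
    [-18,187,0],
  ],
  twist=[
    [0,0,0.014],
    [0,0,0.014],
    [0,0,0.014],
    [0,0,0.014],
    [0,0,0.014],
  ],
)

```text
t: 100.05
tool_pos: [0.4441, -0.4018, 0.1676]
orientation: [-3.139, -0.086, 0.002]
wrist_force: [-0.0, 1.1, -4.2]
width: 0.334
finger_force: 50.0
```

Emit:
arm_command(
  slide=[
    [0,0,20],
    [0,0,45],
    [0,0,70],
    [0,0,85],
    [0,0,90],
  ],
  twist=[
    [0,0,0],
    [0,0,0],
    [0,0,0],
    [0,0,0],
    [0,0,0],
  ],
)

```text
t: 100.55
tool_pos: [0.4434, -0.3987, 0.0756]
orientation: [-3.136, -0.087, 0.005]
wrist_force: [0.1, -0.2, -5.3]
width: 0.338
finger_force: 50.0
```

Emit:
arm_command(
  slide=[
    [0,0,0],
    [0,0,0],
    [0,0,0],
    [0,0,0],
    [0,0,0],
  ],
  twist=[
    [0,0,0],
    [0,0,0],
    [0,0,0],
    [0,0,0],
    [0,0,0],
  ],
)

```text
t: 101.05
tool_pos: [0.4452, -0.4006, 0.0794]
orientation: [3.139, 0.088, 0.001]
wrist_force: [0.4, -0.1, -3.9]
width: 0.337
finger_force: 50.0
```

```bash
python3 -c "
from h import *
s=arm.get_state();p,r=now();print(p,r.as_rotvec(),s['width'],s['finger_force'])
cv2.imwrite('pics/w12.png',cv2.cvtColor(snapshot('wrist'),4))
go(p,r,[.4455,-.4005,.027],down(3.2))"
```

```text
[ 0.44516425 -0.40063145  0.07939646] [3.13932059e+00 8.77899702e-02 1.16555565e-03] 0.3374481717645672 49.995476603507996
slide [ 0.3 -0.2 52.4] twist [ 0.001 -0.001  0.   ]
```

View pics/w12.png

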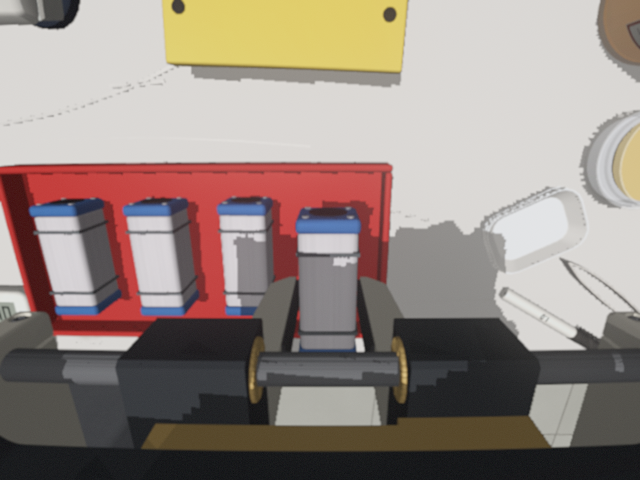

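The three others stand in the tray and d fits the last slot (right wall at about column 385). I'll lower it, release, and retreat.

Emit:
arm_command(
  slide=[
    [0,0,15],
    [0,0,30],
    [0,0,42],
    [0,0,48],
    [0,0,51],
  ],
  twist=[
    [0,0,0],
    [0,0,0],
    [0,0,0],
    [0,0,0],
    [0,0,0],
  ],
)

```text
t: 101.6
tool_pos: [0.4447, -0.4001, 0.027]
orientation: [-3.14, -0.088, 0.001]
wrist_force: [-0.1, -0.3, -4.9]
width: 0.338
finger_force: 50.0
```

Emit:
arm_command(
  slide=[
    [0,0,1],
    [0,0,1],
    [0,0,2],
    [0,0,2],
    [0,0,2],
  ],
  twist=[
    [0,0,0],
    [0,0,0],
    [0,0,0],
    [0,0,0],
    [0,0,0],
  ],
)

```text
t: 102.1
tool_pos: [0.445, -0.4005, 0.0259]
orientation: [3.14, 0.088, 0.0]
wrist_force: [0.1, -0.1, -5.5]
width: 0.338
finger_force: 50.0
```

Emit:
arm_command(
  slide=[
    [0,0,0],
    [0,0,0],
    [0,0,0],
    [0,0,0],
    [0,0,0],
  ],
  twist=[
    [0,0,0],
    [0,0,0],
    [0,0,0],
    [0,0,0],
    [0,0,0],
  ],
  jaw=39,
)

```text
t: 102.6
tool_pos: [0.445, -0.4005, 0.0259]
orientation: [3.14, 0.088, 0.0]
wrist_force: [-0.0, 0.4, -0.0]
width: 0.387
finger_force: 0.0
```

Emit:
arm_command(
  slide=[
    [0,0,-10],
    [0,0,-45],
    [0,0,-85],
    [0,0,-120],
    [0,0,-150],
  ],
  twist=[
    [0,0,0],
    [0,0,0],
    [0,0,0],
    [0,0,0],
    [0,0,0],
  ],
)

```text
t: 103.1
tool_pos: [0.4452, -0.4007, 0.1788]
orientation: [3.138, 0.088, 0.002]
wrist_force: [0.9, -1.7, -0.2]
width: 0.39
finger_force: 0.0
```

Emit:
arm_command(
  slide=[
    [-6,-37,0],
    [-12,-75,0],
    [-18,-112,0],
    [-24,-150,0],
    [-30,-187,0],
  ],
  twist=[
    [0,0,0],
    [0,0,0],
    [0,0,0],
    [0,0,0],
    [0,0,0],
  ],
  jaw=0,
)

```text
t: 103.6
tool_pos: [0.4041, -0.2139, 0.1764]
orientation: [3.14, 0.087, 0.001]
wrist_force: [0.2, 0.1, -0.9]
width: 0.02
finger_force: 0.0
```

```bash
python3 -c "
from h import *
t=cv2.cvtColor(snapshot('top'),4);cv2.imwrite('pics/top6.png',t);c=camera_info('top');h=cv2.cvtColor(t,cv2.COLOR_BGR2HSV).astype(int)
m=(abs(h[...,0]-26)<6)&(h[...,1]>150)&(h[...,2]>90);m[:,:400]=0;print('plate',rect(c,m,.03))
s=arm.get_state();p,r=now();print(p,r.as_rotvec(),s['width'],s['qpos'].round(2));go(p,r,[.34,.265,.2],down(3.9))"
```

```text
plate [ 594.2 -365.5   57.5  139.1    0.9]
[ 0.40193529 -0.20820623  0.17598545] [-3.13592900e+00 -8.96307415e-02  2.44565200e-03] 0.010826808437114135 [-0.73  0.12  1.82  0.    1.21  0.79]
slide [ -34.8 -476.1  -21.9] twist [-0.004  0.001 -0.011]
```

Emit:
arm_command(
  slide=[
    [-2,-32,0],
    [-4,-64,0],
    [-6,-96,0],
    [-8,-128,0],
    [-9,-159,0],
  ],
  twist=[
    [0,0,0],
    [0,0,0],
    [0,0,0],
    [0,0,0],
    [0,0,0],
  ],
)

```text
t: 104.15
tool_pos: [0.3865, -0.056, 0.1764]
orientation: [3.14, 0.087, 0.002]
wrist_force: [-0.3, 0.8, -0.4]
width: 0.008
finger_force: 0.0
```

Emit:
arm_command(
  slide=[
    [-2,-32,0],
    [-4,-64,0],
    [-6,-96,0],
    [-8,-128,0],
    [-9,-159,0],
  ],
  twist=[
    [0,0,0],
    [0,0,0],
    [0,0,0],
    [0,0,0],
    [0,0,0],
  ],
)

```text
t: 104.65
tool_pos: [0.3687, 0.1024, 0.1765]
orientation: [3.14, 0.088, 0.002]
wrist_force: [-0.1, 0.3, 1.0]
width: 0.006
finger_force: 0.0
```

Emit:
arm_command(
  slide=[
    [-2,-32,0],
    [-4,-64,0],
    [-6,-96,0],
    [-8,-128,0],
    [-9,-159,0],
  ],
  twist=[
    [0,0,-0.012],
    [0,0,-0.012],
    [0,0,-0.012],
    [0,0,-0.012],
    [0,0,-0.012],
  ],
)

```text
t: 105.15
tool_pos: [0.3508, 0.2609, 0.1765]
orientation: [-3.139, -0.107, -0.002]
wrist_force: [0.5, -0.6, -0.3]
width: 0.008
finger_force: 0.0
```

Emit:
arm_command(
  slide=[
    [0,0,0],
    [0,0,0],
    [0,0,0],
    [0,0,0],
    [0,0,0],
  ],
  twist=[
    [0,0,0],
    [0,0,0],
    [0,0,0],
    [0,0,0],
    [0,0,0],
  ],
)

```text
t: 105.65
tool_pos: [0.3512, 0.2586, 0.1758]
orientation: [3.14, 0.104, 0.0]
wrist_force: [0.9, 0.2, -0.8]
width: 0.005
finger_force: 0.0
```

```bash
python3 -c "
from h import *
p,r=now();print(p,r.as_rotvec());go(p,r,[.35,.262,.022],down(3.9))"
```

```text
[0.35123926 0.2586187  0.17579633] [3.13982156e+00 1.03998115e-01 2.73947419e-04]
slide [ -1.   -3.5 153.8] twist [ 0.    -0.    -0.002]
```

Descend in front of the handle, then push along tool x.

Emit:
arm_command(
  slide=[
    [-1,-3,30],
    [-1,-3,65],
    [-1,-3,105],
    [-1,-3,135],
    [-1,-3,153],
  ],
  twist=[
    [0,0,0],
    [0,0,0],
    [0,0,0],
    [0,0,0],
    [0,0,0],
  ],
)

```text
t: 106.15
tool_pos: [0.3487, 0.2612, 0.0206]
orientation: [3.139, 0.104, -0.005]
wrist_force: [0.2, -0.2, -0.0]
width: 0.003
finger_force: 0.0
```

Emit:
arm_command(
  slide=[
    [8,0,0],
    [16,0,0],
    [24,0,0],
    [32,0,0],
    [40,0,0],
  ],
  twist=[
    [0,0,0],
    [0,0,0],
    [0,0,0],
    [0,0,0],
    [0,0,0],
  ],
)

```text
t: 106.65
tool_pos: [0.3912, 0.2653, 0.0236]
orientation: [-3.139, -0.106, -0.003]
wrist_force: [-7.1, 1.0, 2.8]
width: 0.008
finger_force: 1.2
```

Emit:
arm_command(
  slide=[
    [10,0,0],
    [20,0,0],
    [30,0,0],
    [40,0,0],
    [50,0,0],
  ],
  twist=[
    [0,0,0],
    [0,0,0],
    [0,0,0],
    [0,0,0],
    [0,0,0],
  ],
)

```text
t: 107.15
tool_pos: [0.4403, 0.2684, 0.0226]
orientation: [3.14, 0.106, -0.0]
wrist_force: [-1.6, -0.4, 1.4]
width: 0.004
finger_force: 0.9
```

Emit:
arm_command(
  slide=[
    [10,0,0],
    [20,0,0],
    [30,0,0],
    [40,0,0],
    [50,0,0],
  ],
  twist=[
    [0,0,0],
    [0,0,0],
    [0,0,0],
    [0,0,0],
    [0,0,0],
  ],
)

```text
t: 107.65
tool_pos: [0.4902, 0.2717, 0.0225]
orientation: [3.14, 0.106, -0.0]
wrist_force: [-2.4, -1.6, 1.3]
width: 0.003
finger_force: 0.9
```

Emit:
arm_command(
  slide=[
    [3,0,0],
    [6,0,0],
    [9,0,0],
    [11,0,0],
    [13,0,0],
  ],
  twist=[
    [0,0,0],
    [0,0,0],
    [0,0,0],
    [0,0,0],
    [0,0,0],
  ],
)

```text
t: 108.15
tool_pos: [0.4947, 0.2722, 0.0223]
orientation: [3.138, 0.107, -0.023]
wrist_force: [-24.1, -1.6, 21.6]
width: 0.006
finger_force: 12.4
```

It has stopped firmly: 24 N with the front face at about x 0.516, flush with the cabinet. Back off and check.

Emit:
arm_command(
  slide=[
    [0,0,0],
    [-10,0,0],
    [-25,0,0],
    [-45,0,0],
    [-70,0,0],
  ],
  twist=[
    [0,0,0],
    [0,0,0],
    [0,0,0],
    [0,0,0],
    [0,0,0],
  ],
)

```text
t: 108.65
tool_pos: [0.4332, 0.2683, 0.0229]
orientation: [-3.139, -0.106, -0.004]
wrist_force: [-0.5, -0.0, 0.4]
width: 0.006
finger_force: 0.0
```

Emit:
arm_command(
  slide=[
    [-5,0,-20],
    [-10,0,-55],
    [-15,0,-95],
    [-20,0,-135],
    [-20,0,-170],
  ],
  twist=[
    [0,0,0],
    [0,0,0],
    [0,0,0],
    [0,0,0],
    [0,0,0],
  ],
)

```text
t: 109.15
tool_pos: [0.4125, 0.2669, 0.195]
orientation: [-3.139, -0.107, -0.004]
wrist_force: [0.7, -0.8, 0.1]
width: 0.005
finger_force: 0.0
```

Emit:
arm_command(
  slide=[
    [-10,35,0],
    [-20,70,0],
    [-30,105,0],
    [-40,140,0],
    [-50,175,0],
  ],
  twist=[
    [0,0,0],
    [0,0,0],
    [0,0,0],
    [0,0,0],
    [0,0,0],
  ],
)

```text
t: 109.65
tool_pos: [0.3746, 0.0875, 0.1929]
orientation: [3.139, 0.108, 0.004]
wrist_force: [1.0, -0.3, -0.8]
width: 0.001
finger_force: 0.0
```

```bash
python3 -c "
from h import *
snapshot('side');t=cv2.cvtColor(snapshot('top'),4);cv2.imwrite('pics/top7.png',t);c=camera_info('top');h=cv2.cvtColor(t,cv2.COLOR_BGR2HSV).astype(int)
m=((h[...,0]<6)|(h[...,0]>174))&(h[...,1]>150);m[:220]=0;m[:,:375]=0;m[:,540:]=0;print('tray',rect(c,m,.024))
m=(abs(h[...,0]-26)<6)&(h[...,1]>150)&(h[...,2]>90);m[:,:400]=0;print('plate',rect(c,m,.03))
g=cv2.cvtColor(t,cv2.COLOR_BGR2GRAY);g0=cv2.cvtColor(cv2.imread('pics/top0.png'),cv2.COLOR_BGR2GRAY)
print('drawer col 135 rows 205-250',g[205:250:2,135].tolist())
m=((h[...,0]>100)&(h[...,0]<125)&(h[...,1]>100));m[:240]=0;print('blue in tray px',[np.round(k,0).tolist() for k in cv2.connectedComponentsWithStats(m[230:310,380:520].astype(np.uint8))[3][1:]])
print('moved px timer/pen', (abs(g.astype(int)-g0)[285:322,345:385]>40).sum(),(abs(g.astype(int)-g0)[285:330,262:315]>40).sum(),'beaker',(abs(g.astype(int)-g0)[155:195,262:300]>40).sum())
print(now()[0])"
```

```text
tray [ 440.  -306.1  128.4  270.4    3.2]
plate [ 594.1 -365.6   57.6  139.4    0.9]
drawer col 135 rows 205-250 [169, 167, 166, 168, 165, 167, 169, 168, 168, 86, 113, 91, 44, 36, 68, 85, 164, 139, 50, 44, 32, 61, 65]
blue in tray px [[112.0, 18.0], [56.0, 22.0], [85.0, 21.0], [25.0, 24.0], [115.0, 54.0], [88.0, 57.0], [59.0, 58.0], [28.0, 60.0]]
moved px timer/pen 14 1161 beaker 0
[0.37437842 0.08567729 0.19289637]
```

```bash
python3 -c "
from bench import arm
print(arm.finish_job())"
```

```text
the job is handed in; nothing more can be done
None
```

The job is handed in at about 110 s. All four cartridges shifted when tilted and are in the red tray (the changes measured 0.06–0.09 N m, under the stated 0.1), the plate lies square on the rest to within about 1.5 mm, and the drawer is pushed fully shut and empty. The timer and beaker look unmoved; the arm hid the pen in the last picture, but nothing came near it.

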